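Load the kit cartons and tape the load

TASK

Load the kit cartons onto the black board as one pinwheel layer, each lying flat, lid up, inside an outline of its own (with fewer cartons than outlines, one outline stays empty), and swing the board's carry handle up until it clicks upright. With the cartons in place, measure the depth of the load: hook the tape measure over the board's far edge on the bare strip beside the cartons, draw the case straight back until its front is level with the near side of the load, press the thumb lock down and leave the tape standing there, still hooked and locked, to be read. Do not disturb the other things on the table.

Things in the scene. Friction and masses are not known exactly. Their poses are not given: they have to be found in the camera images.
- board: Fixed black plywood board on pine blocks, the pallet: 295 mm along x (away from the robot), 285 mm along y (left), top 60 mm above the table, plywood 18 mm thick, turned up to 0.15 rad. Origin: centre of its underside, on the table. White lines outline the pinwheel: x = -32 (near side of the load) to 129 mm, y = -37 to 124 mm. From y = -142 to -37 mm a bare strip, for the tape.
- place_0 (a point): Centre of carton outline 0 (103 x 59 mm), on the board's top; axes are the board's. A carton here lies with its long side along the board's x axis; the pinwheel's open middle (49 mm square) lies beside its +x end.
- place_1 (a point): Centre of carton outline 1 (103 x 59 mm), on the board's top; axes are the board's. A carton here lies with its long side along the board's y axis; the pinwheel's open middle (49 mm square) lies beside its +y end.
- place_2 (a point): Centre of carton outline 2 (103 x 59 mm), on the board's top; axes are the board's. A carton here lies with its long side along the board's x axis; the pinwheel's open middle (49 mm square) lies beside its -x end.
- place_3 (a point): Centre of carton outline 3 (103 x 59 mm), on the board's top; axes are the board's. A carton here lies with its long side along the board's y axis; the pinwheel's open middle (49 mm square) lies beside its -y end.
- far_edge (a point): Point on the board's upper far edge in the middle of the bare strip (board x = 147.5, y = -102.5 mm), at the height of the board's top; axes are the board's.
- carton_0_mid (a point): Kit carton, brown cardboard with a strip of packing tape along its lid, 100 mm long (its x axis), 56 mm wide (y), 46 mm high (z, up), about 0.13 to 0.25 kg. This point is its centre. All cartons are alike and any may go in any outline, either end first. Stands on the table at the start; may be absent.
- carton_1_mid (a point): Kit carton, brown cardboard with a strip of packing tape along its lid, 100 mm long (its x axis), 56 mm wide (y), 46 mm high (z, up), about 0.13 to 0.25 kg. This point is its centre. All cartons are alike and any may go in any outline, either end first. Stands on the table at the start; may be absent.
- carton_2_mid (a point): Kit carton, brown cardboard with a strip of packing tape along its lid, 100 mm long (its x axis), 56 mm wide (y), 46 mm high (z, up), about 0.13 to 0.25 kg. This point is its centre. All cartons are alike and any may go in any outline, either end first. Stands on the table at the start; may be absent.
- carton_3_mid (a point): Kit carton, brown cardboard with a strip of packing tape along its lid, 100 mm long (its x axis), 56 mm wide (y), 46 mm high (z, up), about 0.13 to 0.25 kg. This point is its centre. All cartons are alike and any may go in any outline, either end first. Stands on the table at the start; may be absent.
- tape_mid (a point): Tape measure, loose: yellow and black case 72 mm long (x), 36 mm wide (y), 62 mm high (the upper 22 mm only from x = -36 to +20 mm), 0.47 kg, with a rubber foot (friction about 1.0; other things about 0.6). This point: centre of the case, 31 mm above its foot. The blade leaves the front (+x) 6.5 mm above the foot. Starts standing on the organiser, hook hanging over its end.
- tape_front (a point): Middle of the lower front edge of the tape's case, at foot height, 36 mm ahead (+x) of the case's centre; axes are the case's.
- hook_in (a point): Middle of the inner face (towards the case) of the steel hook at the blade's end, a plate 22 mm wide and 3 mm thick, from 2 mm above the blade down to 9.5 mm below the level of the case's foot. This point is 3.5 mm below foot level. With the blade in it is 43 mm ahead (+x) of the case's centre. Axes are the case's.
- tape_blade (a joint): How far the blade is drawn out: 0 (in) to 0.26 m. A spring pulls it in with 1.5 N when in, 1.85 N at 0.17 m. Let go gently while unlocked, the case stays on the board by its rubber foot; lifted or knocked, it runs back. 0.173 m brings the front of the hooked case level with the near side of the load.
- tape_lock (a joint): Thumb lock on top of the case: 0 = up (free), 0.007 m = down (blade locked, from about 0.0055 m). Stays where it is left. Needs 4 to 7 N downwards.
- lock_top (a point): Centre of the top of the thumb lock, a black ribbed button 20 mm (x) by 16 mm (y), 4 mm ahead (+x) of the case's centre; when up it stands 72 mm above the case's foot, 10 mm above the case's flat top. Axes are the case's.
- handle (a joint): Angle of the board's fold-down carry handle about its hinge: 0 = lying flat on the board, pointing away from the robot (board +x) towards the load; 1.57 rad = upright, its end stop. It stays where it is left (1.5 N at the grip moves it); a spring plunger resists with up to 5 N at 1.0 to 1.3 rad and past 1.4 rad snaps it home.
- handle_hinge (a point): Middle of the handle's hinge axis, which runs along the board's y, 12 mm above the board's top (board x = -135, y = 43 mm). Axes are the board's.
- handle_grip (a point): Middle of the handle's black rubber grip: a bar 13 mm thick and 92 mm long along the board's y, 50 mm from the hinge axis, on two thin steel legs.
- organiser: Closed grey parts organiser, fixed, 110 mm (x) by 84 mm (y) by 50 mm high; origin at the centre of its underside. Only a stand for the tape at the start.
- adapter: Bystander: black power adapter, 105 x 48 x 32 mm, origin under its centre. Leave alone.
- stand: Bystander: green circuit board leaning on a small white stand, about 50 x 70 x 65 mm high, origin under its centre. Leave alone.
- driver: Bystander: screwdriver lying on the table beyond the board, 150 mm long along its x axis, origin under its middle. Leave alone.
There are look-alikes about, which are no part of the job. Leave any red look-alike of the part that bears carton_2_mid alone.

How it is judged (in metres and radians):
On the way, in this order (a step that is already met when the one before it is completed fails the run):
1. every carton stands let go in an outline of its own (((x of carton_0_mid in the frame of board between 0.0095 and 0.0255 m and y of carton_0_mid in the frame of board between -0.0175 and -0.0015 m and angle between the x axis of carton_0_mid and the x axis of board, either way round below 0.12 rad) or (x of carton_0_mid in the frame of board between 0.0925 and 0.1085 m and y of carton_0_mid in the frame of board between 0.0045 and 0.0205 m and angle between the x axis of carton_0_mid and the y axis of board, either way round below 0.12 rad) or (x of carton_0_mid in the frame of board between 0.0705 and 0.0865 m and y of carton_0_mid in the frame of board between 0.0875 and 0.1035 m and angle between the x axis of carton_0_mid and the x axis of board, either way round below 0.12 rad) or (x of carton_0_mid in the frame of board between -0.0125 and 0.0035 m and y of carton_0_mid in the frame of board between 0.0655 and 0.0815 m and angle between the x axis of carton_0_mid and the y axis of board, either way round below 0.12 rad)) and z of carton_0_mid in the frame of board between 0.079 and 0.087 m and angle between each of carton_0_mid, carton_1_mid, carton_2_mid, carton_3_mid's own z axis and vertical below 0.06 rad and ((x of carton_1_mid in the frame of board between 0.0095 and 0.0255 m and y of carton_1_mid in the frame of board between -0.0175 and -0.0015 m and angle between the x axis of carton_1_mid and the x axis of board, either way round below 0.12 rad) or (x of carton_1_mid in the frame of board between 0.0925 and 0.1085 m and y of carton_1_mid in the frame of board between 0.0045 and 0.0205 m and angle between the x axis of carton_1_mid and the y axis of board, either way round below 0.12 rad) or (x of carton_1_mid in the frame of board between 0.0705 and 0.0865 m and y of carton_1_mid in the frame of board between 0.0875 and 0.1035 m and angle between the x axis of carton_1_mid and the x axis of board, either way round below 0.12 rad) or (x of carton_1_mid in the frame of board between -0.0125 and 0.0035 m and y of carton_1_mid in the frame of board between 0.0655 and 0.0815 m and angle between the x axis of carton_1_mid and the y axis of board, either way round below 0.12 rad)) and z of carton_1_mid in the frame of board between 0.079 and 0.087 m and ((x of carton_2_mid in the frame of board between 0.0095 and 0.0255 m and y of carton_2_mid in the frame of board between -0.0175 and -0.0015 m and angle between the x axis of carton_2_mid and the x axis of board, either way round below 0.12 rad) or (x of carton_2_mid in the frame of board between 0.0925 and 0.1085 m and y of carton_2_mid in the frame of board between 0.0045 and 0.0205 m and angle between the x axis of carton_2_mid and the y axis of board, either way round below 0.12 rad) or (x of carton_2_mid in the frame of board between 0.0705 and 0.0865 m and y of carton_2_mid in the frame of board between 0.0875 and 0.1035 m and angle between the x axis of carton_2_mid and the x axis of board, either way round below 0.12 rad) or (x of carton_2_mid in the frame of board between -0.0125 and 0.0035 m and y of carton_2_mid in the frame of board between 0.0655 and 0.0815 m and angle between the x axis of carton_2_mid and the y axis of board, either way round below 0.12 rad)) and z of carton_2_mid in the frame of board between 0.079 and 0.087 m and ((x of carton_3_mid in the frame of board between 0.0095 and 0.0255 m and y of carton_3_mid in the frame of board between -0.0175 and -0.0015 m and angle between the x axis of carton_3_mid and the x axis of board, either way round below 0.12 rad) or (x of carton_3_mid in the frame of board between 0.0925 and 0.1085 m and y of carton_3_mid in the frame of board between 0.0045 and 0.0205 m and angle between the x axis of carton_3_mid and the y axis of board, either way round below 0.12 rad) or (x of carton_3_mid in the frame of board between 0.0705 and 0.0865 m and y of carton_3_mid in the frame of board between 0.0875 and 0.1035 m and angle between the x axis of carton_3_mid and the x axis of board, either way round below 0.12 rad) or (x of carton_3_mid in the frame of board between -0.0125 and 0.0035 m and y of carton_3_mid in the frame of board between 0.0655 and 0.0815 m and angle between the x axis of carton_3_mid and the y axis of board, either way round below 0.12 rad)) and z of carton_3_mid in the frame of board between 0.079 and 0.087 m and contact force between the fingers and carton_0 below 0.5 N and contact force between the fingers and carton_1 below 0.5 N and contact force between the fingers and carton_2 below 0.5 N and contact force between the fingers and carton_3 below 0.5 N), for 0.3 s.
2. the tape is hooked on the board's far edge and drawn out until the front of its case is level with the near side of the load, not yet locked (x of hook_in in the frame of board between 0.1435 and 0.1535 m and z of hook_in in the frame of board between 0.05 and 0.059 m and angle between the x axis of tape_mid and the x axis of board, either way round below 0.12 rad and y of tape_mid in the frame of board between -0.1325 and -0.0525 m and x of tape_front in the frame of board between -0.0445 and -0.0205 m and value of joint tape_blade above 0.155 m and value of joint tape_lock below 0.003 m), for 0.2 s.
3. the thumb lock is pressed down with the tape still hooked and drawn out (x of hook_in in the frame of board between 0.1435 and 0.1535 m and z of hook_in in the frame of board between 0.05 and 0.059 m and angle between the x axis of tape_mid and the x axis of board, either way round below 0.12 rad and y of tape_mid in the frame of board between -0.1325 and -0.0525 m and x of tape_front in the frame of board between -0.0445 and -0.0205 m and value of joint tape_blade above 0.155 m and value of joint tape_lock above 0.0052 m), for 0.2 s.
At the end, for the whole second after the job is handed in: Cartons flat on the board, each within 8 mm and 0.12 rad of an outline; tape upright on the bare strip, in line within 0.12 rad, hook below the top and within 5 mm of the far edge, case front within 12 mm of the load's near side (x = -32 mm), lock down over 5.2 mm; handle over 1.48 rad; all still (all of step 3 and ((x of carton_0_mid in the frame of board between 0.0095 and 0.0255 m and y of carton_0_mid in the frame of board between -0.0175 and -0.0015 m and angle between the x axis of carton_0_mid and the x axis of board, either way round below 0.12 rad) or (x of carton_0_mid in the frame of board between 0.0925 and 0.1085 m and y of carton_0_mid in the frame of board between 0.0045 and 0.0205 m and angle between the x axis of carton_0_mid and the y axis of board, either way round below 0.12 rad) or (x of carton_0_mid in the frame of board between 0.0705 and 0.0865 m and y of carton_0_mid in the frame of board between 0.0875 and 0.1035 m and angle between the x axis of carton_0_mid and the x axis of board, either way round below 0.12 rad) or (x of carton_0_mid in the frame of board between -0.0125 and 0.0035 m and y of carton_0_mid in the frame of board between 0.0655 and 0.0815 m and angle between the x axis of carton_0_mid and the y axis of board, either way round below 0.12 rad)) and z of carton_0_mid in the frame of board between 0.079 and 0.087 m and angle between each of carton_0_mid, carton_1_mid, carton_2_mid, carton_3_mid's own z axis and vertical below 0.06 rad and ((x of carton_1_mid in the frame of board between 0.0095 and 0.0255 m and y of carton_1_mid in the frame of board between -0.0175 and -0.0015 m and angle between the x axis of carton_1_mid and the x axis of board, either way round below 0.12 rad) or (x of carton_1_mid in the frame of board between 0.0925 and 0.1085 m and y of carton_1_mid in the frame of board between 0.0045 and 0.0205 m and angle between the x axis of carton_1_mid and the y axis of board, either way round below 0.12 rad) or (x of carton_1_mid in the frame of board between 0.0705 and 0.0865 m and y of carton_1_mid in the frame of board between 0.0875 and 0.1035 m and angle between the x axis of carton_1_mid and the x axis of board, either way round below 0.12 rad) or (x of carton_1_mid in the frame of board between -0.0125 and 0.0035 m and y of carton_1_mid in the frame of board between 0.0655 and 0.0815 m and angle between the x axis of carton_1_mid and the y axis of board, either way round below 0.12 rad)) and z of carton_1_mid in the frame of board between 0.079 and 0.087 m and ((x of carton_2_mid in the frame of board between 0.0095 and 0.0255 m and y of carton_2_mid in the frame of board between -0.0175 and -0.0015 m and angle between the x axis of carton_2_mid and the x axis of board, either way round below 0.12 rad) or (x of carton_2_mid in the frame of board between 0.0925 and 0.1085 m and y of carton_2_mid in the frame of board between 0.0045 and 0.0205 m and angle between the x axis of carton_2_mid and the y axis of board, either way round below 0.12 rad) or (x of carton_2_mid in the frame of board between 0.0705 and 0.0865 m and y of carton_2_mid in the frame of board between 0.0875 and 0.1035 m and angle between the x axis of carton_2_mid and the x axis of board, either way round below 0.12 rad) or (x of carton_2_mid in the frame of board between -0.0125 and 0.0035 m and y of carton_2_mid in the frame of board between 0.0655 and 0.0815 m and angle between the x axis of carton_2_mid and the y axis of board, either way round below 0.12 rad)) and z of carton_2_mid in the frame of board between 0.079 and 0.087 m and ((x of carton_3_mid in the frame of board between 0.0095 and 0.0255 m and y of carton_3_mid in the frame of board between -0.0175 and -0.0015 m and angle between the x axis of carton_3_mid and the x axis of board, either way round below 0.12 rad) or (x of carton_3_mid in the frame of board between 0.0925 and 0.1085 m and y of carton_3_mid in the frame of board between 0.0045 and 0.0205 m and angle between the x axis of carton_3_mid and the y axis of board, either way round below 0.12 rad) or (x of carton_3_mid in the frame of board between 0.0705 and 0.0865 m and y of carton_3_mid in the frame of board between 0.0875 and 0.1035 m and angle between the x axis of carton_3_mid and the x axis of board, either way round below 0.12 rad) or (x of carton_3_mid in the frame of board between -0.0125 and 0.0035 m and y of carton_3_mid in the frame of board between 0.0655 and 0.0815 m and angle between the x axis of carton_3_mid and the y axis of board, either way round below 0.12 rad)) and z of carton_3_mid in the frame of board between 0.079 and 0.087 m and value of joint handle above 1.48 rad and angle between tape_mid's own z axis and vertical below 0.08 rad and linear speed of each of carton_0, carton_1, carton_2, carton_3, tape below 0.02 m/s); the robot touches nothing.
It fails at once if the power adapter is moved more than 30 mm (distance of adapter from where it was at the start of the episode above 0.03 m).
It fails at once if the circuit board stand is moved more than 30 mm (distance of stand from where it was at the start of the episode above 0.03 m).
It fails at once if the screwdriver is moved more than 30 mm (distance of driver from where it was at the start of the episode above 0.03 m).
Of carton_0, carton_1, carton_2, carton_3 only 3 to 4 are there at a start; the rules pass over those that are not, and their reading is None.
At some moment in a run one of carton_0, carton_1, carton_2, carton_3 may be knocked a few centimetres aside while the robot is not near it.
Once in a run the grip may slacken for a moment while it holds something.
It also fails if it takes over 210 s, if anything falls off the work surface, if the arm or the gripper's body presses on something with over 40 N, if the wrist force passes 120 N, or if a joint passes its speed limit or range.

ROBOT

A 7-joint arm with a two-finger parallel gripper is mounted at the origin on the work surface. World frame = base frame: x ahead of the robot, y to its left, z up, the work surface at z = 0. Lengths are in mm, angles in rad, forces in N, time in s.
With the tool pointing down it reaches from about 350 to 900 mm from the base axis. Payload 7.2 kg.
Tool frame: the origin (TCP) lies midway between the tips of the shut fingers; the grasp point (between the pads) lies 19 mm behind it; z points along the fingers, y is the direction in which the jaws open and shut (so a half turn about z gives the same grasp; the last joint's range is limited). The gripper opens to 85 mm and grips with 20 to 120 N. Pads are 22 mm wide; open, the fingers measure 114 mm over their backs; the gripper's body (76 mm by 85 mm) begins 54 mm behind the grasp point. The pads swing forward as they close: fully open they stand 13 mm farther back than shut.
Start: joints at [-1.396, 0.411, -0.013, 1.596, 0.006, 1.134, -0.082], TCP at [150.273, 606.669, 231.297] pointing down, gripper open.
Joint ranges: [-2.95, 2.95], [-0.29, 1.99], [-1.47, 1.44], [0.14, 2.54], [-1.03, 4.17], [0.13, 1.85], [-2.86, 2.86]. Speed limits (rad/s): [2.39, 2.39, 3.01, 3.01, 3.14, 3.14, 3.14].

INTERFACE

Orientations are given as a unit quaternion [w, x, y, z].
In Python, from plant import readout, optics, sign_off gives the robot as it stands.
- The arm moves only by the tool jog_arm, never from a script. Its argument "increments" is a list that holds one entry, the list of rows, each a list of 7 numbers: the shift along the tool's x, y, z scaled (see below), then the turn, a rotation vector about the tool's x, y, z scaled (see below), then the closure, from 0 (fully open) to 1 (shut). A call has 1 to 5 rows; each row shifts and turns the commanded pose from where the row before left it, along the tool's axes as they then stand; what a row does not reach is not made up. The controller multiplies each number of a shift by 0.06 m and each number of a turn by 6 degrees. A row lasts 1/8 s, in which the tool goes at most 62.5 mm and 10.7 degrees, less where a joint would pass 70% of its speed; a pose out of reach is approached as far as the arm can. A call with a number of a shift or a turn outside -1 to 1 is refused whole. A call with a gripper value outside its range is refused whole. The fingers move at their own pace and stop on an object; "newtons" is the grip in N (left out, the last holds). Time passes only in rows, so rows that do not move let the fingers close. It gives the time, the measured TCP pose, the force and the opening at its end, in the units of the state.
- readout.read_state(): the state, without advancing time (a new reading comes with each control period).
- optics.read_camera(name): name is "side" or "top" or "wrist"; returns (picture, depth): 480x640x3 uint8, blue, green, red; 480x640 float32, mm along the optical axis (not along the pixel's ray), 0 where there is no reading.
- optics.camera_model(name): a dict with "mtx" (3x3 intrinsics, pixels), "R" (3x3) and "t" (3): a world point X has camera coordinates R X + t; the wrist camera has in their place "T_tool_cam" (4x4, takes a point from camera to tool coordinates, whose origin is the TCP and whose axes are the flange's). Camera axes: x right, y down, z forward; pixel columns grow to the right and rows downward; lengths in mm; the calibration is good to about 2 mm. A picture is of the moment at which its call begins: read the wrist's pose just before it. camera_model takes no time and is no camera call.
- sign_off(): hands the job in, once; it reports no verdict.
The state is a dict: "time": time; "qpos": joint angles; "dq": joint speeds; "tau": joint torques, N m; "tool_pos": TCP position; "tcp_rot": TCP orientation; "wrist_force": force on the tool from outside, world axes, zero at the start; "ft_torque": the same for the moment, N m; "finger_gap": opening from 0.0 (shut) to 1.0 (fully open).
Only numpy, scipy, OpenCV 4.12 (cv2) and the standard library are available. Lean on these libraries where they do the work, as an engineer would, in place of code of your own. Each camera call takes 0.05 s, during which the arm holds its last target. There are 200 camera calls.

## Working session

There is one attempt and no reset: what is moved stays moved. The work goes in short steps, Python scripts to look and compute and a tool call to move; the robot and the scene stay as the last step left them, time stands still between calls to the robot, and variables do not carry over. Pictures are saved under pics/ and viewed, about 12 in all and at most 16, crops included, and the job is handed in when it is done.

Besides the shell and the picture viewer there is one more tool, called after "Emit:" as a command line: name --argument value ..., lists and objects as JSON in quotes. jog_arm: Moves the arm, as the interface text tells. Its arguments: {"type":"object","properties":{"increments":{"type":"array"},"newtons":{"type":"number"}},"required":["increments"]}

```bash
ls; mkdir -p pics
cat > h.py <<'E'
import numpy as np, cv2
from scipy.spatial.transform import Rotation as Ro
from plant import readout, optics
def q2R(q): return Ro.from_quat([q[1],q[2],q[3],q[0]]).as_matrix()
def cap(name):
    s=readout.read_state()
    im,d=optics.read_camera(name); m=optics.camera_model(name)
    K=np.array(m["mtx"])
    if name=="wrist":
        T=np.eye(4);T[:3,:3]=q2R(s["tcp_rot"]);T[:3,3]=s["tool_pos"]
        W=T@np.array(m["T_tool_cam"])
    else:
        R=np.array(m["R"]);t=np.array(m["t"]).ravel()
        W=np.eye(4);W[:3,:3]=R.T;W[:3,3]=-R.T@t
    return im,d,K,W
def cloud(d,K,W):
    v,u=np.mgrid[0:d.shape[0],0:d.shape[1]]
    X=np.stack([(u-K[0,2])/K[0,0]*d,(v-K[1,2])/K[1,1]*d,d],-1)
    P=X@W[:3,:3].T+W[:3,3]; P[d<=0]=np.nan
    return P
def proj(P,K,W):
    c=(np.asarray(P)-W[:3,3])@W[:3,:3]
    p=c@K.T
    return p[...,:2]/p[...,2:]
E
python3 - <<'E'
from h import *
s=readout.read_state();print({k:np.round(v,3).tolist() for k,v in s.items()})
for n in("top","side"):
    im,d,K,W=cap(n);cv2.imwrite(f"pics/{n}0.png",im);np.savez(f"{n}0.npz",im=im,d=d,K=K,W=W)
    P=cloud(d,K,W);print(n,W.round(2).tolist(),K.tolist(),np.nanmin(P.reshape(-1,3),0),np.nanmax(P.reshape(-1,3),0))
E
```

```text
pics
{'time': 0.0, 'qpos': [-1.396, 0.412, -0.013, 1.597, 0.006, 1.134, -0.082], 'dq': [-0.001, 0.001, -0.0, -0.001, -0.003, 0.0, -0.001], 'tau': [-0.001, -60.062, 0.682, -29.942, 0.014, 0.01, -0.0], 'tool_pos': [150.165, 606.192, 230.451], 'tcp_rot': [-0.0, 0.121, 0.993, -0.001], 'wrist_force': [-0.829, 0.121, -0.801], 'ft_torque': [0.002, -0.024, -0.015], 'finger_gap': 1.0}
top [[-0.03, -0.99, 0.16, 352.46], [-1.0, 0.03, -0.0, 60.29], [0.0, -0.16, -0.99, 1066.66], [0.0, 0.0, 0.0, 1.0]] [[436.11384918328207, 0.0, 320.7696108243039], [0.0, 436.11384918328207, 242.00049984957002], [0.0, 0.0, 1.0]] [ -215.37449751 -1459.97200117  -771.66752997] [1832.60916535 1515.16153544  350.13950429]
side [[0.86, -0.35, 0.37, 151.02], [-0.51, -0.57, 0.64, -579.69], [-0.01, -0.74, -0.67, 790.64], [0.0, 0.0, 0.0, 1.0]] [[523.3930211820973, 0.0, 322.7131722241229], [0.0, 523.3930211820973, 242.53603774255015], [0.0, 0.0, 1.0]] [-145.3411073  -525.36243025 -774.03882815] [2175.91147654 2068.84665457  487.71241443]
```

View pics/top0.png

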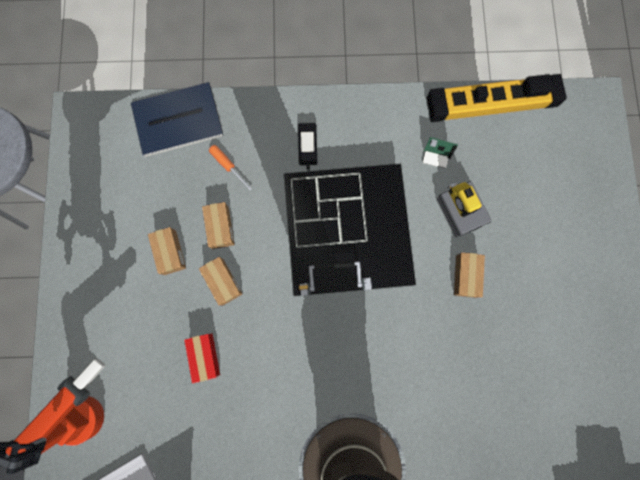

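View pics/side0.png

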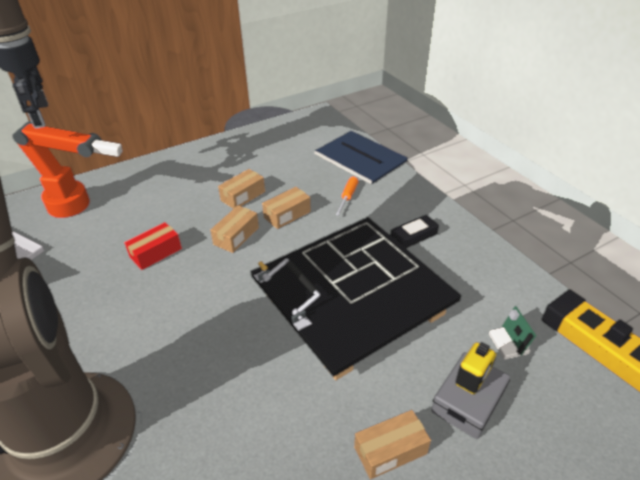

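The top picture shows four brown cartons, at (165,251), (217,226), (220,281) and (470,275). The red look-alike is at (201,358) and stays put. The board is at about (350,228), with its handle hinge side near (340,285). The tape is on the organiser at (465,205). Next I measure all of these.

```bash
cat > meas.py <<'E'
from h import *
def cartons(P,im,zl=35,zh=70,amin=150):
    hsv=cv2.cvtColor(im,cv2.COLOR_BGR2HSV)
    m=((P[...,2]>zl)&(P[...,2]<zh)&(hsv[...,0]>6)&(hsv[...,0]<22)&(hsv[...,1]>60)).astype(np.uint8)
    n,l,st,c=cv2.connectedComponentsWithStats(m); out=[]
    for i in range(1,n):
        if st[i,4]<amin: continue
        Q=P[l==i]; r=cv2.minAreaRect(Q[:,:2].astype(np.float32))
        (cx,cy),(w,h),a=r; 
        if w<h: a-=90; w,h=h,w
        out.append((c[i].round().tolist(),round(cx,1),round(cy,1),round(w,1),round(h,1),round(np.deg2rad(((a+90)%180)-90),3),round(float(np.median(Q[:,2])),1)))
    return out
E
python3 - <<'E'
from meas import *
z=np.load("top0.npz");im,d,K,W=[z[k] for k in("im","d","K","W")]
P=cloud(d,K,W)
print("table",np.nanmedian(P[300:340,450:600,2]))
for c in cartons(P,im):print(c)
# board lines (white on black)
g=cv2.cvtColor(im,cv2.COLOR_BGR2GRAY)
m=((P[...,2]>50)&(P[...,2]<68)&(P[...,0]>280)&(P[...,0]<750)&(P[...,1]>-150)&(P[...,1]<250)).astype(np.uint8)
hs=cv2.cvtColor(im,cv2.COLOR_BGR2HSV)
m1=m*(g<60).astype(np.uint8)
n,l,st,c=cv2.connectedComponentsWithStats(cv2.morphologyEx(m1,cv2.MORPH_CLOSE,np.ones((5,5),np.uint8)));i=1+np.argmax(st[1:,4])
Q=P[l==i];Q=Q[np.isfinite(Q[:,0])];print("board",cv2.minAreaRect(Q[:,:2].astype(np.float32)),np.median(Q[:,2]))
w=m*(g>120).astype(np.uint8); w[258:]=0
ys,xs=np.nonzero(w);Q=P[ys,xs];Q=Q[np.isfinite(Q[:,0])];print("lines",cv2.minAreaRect(Q[:,:2].astype(np.float32)),len(Q))
for nm,b in dict(tape=(445,175,485,220),stand=(415,130,460,170),org=(435,190,490,235),adapter=(290,115,325,170),driver=(205,140,255,190)).items():
    u0,v0,u1,v1=b;q=P[v0:v1,u0:u1].reshape(-1,3);q=q[q[:,2]>12]
    print(nm,np.round(q.min(0)),np.round(q.max(0)))
y=(hs[...,0]>20)&(hs[...,0]<35)&(hs[...,1]>120)&(P[...,2]>85);y[:170]=0
q=P[y];print("yellow",q.min(0),q.max(0),cv2.minAreaRect(q[:,:2].astype(np.float32)))
og=(P[...,2]>44)&(P[...,2]<56);og[:,:430]=0;og[:,500:]=0;og[:185]=0;og[240:]=0
q=P[og];print("org",cv2.minAreaRect(q[:,:2].astype(np.float32)))
ts=(P[...,2]>100)&(P[...,2]<116);ts[:,:430]=0;ts[:,500:]=0;ts[:170]=0
q=P[ts];print("tapetop",cv2.minAreaRect(q[:,:2].astype(np.float32)),len(q))
big=cv2.resize(im[160:300,280:500],(880,560),interpolation=cv2.INTER_CUBIC)[:, :800];cv2.imwrite("pics/crop0.png",big)
# orange arm
o=(hs[...,0]<12)&(hs[...,1]>150)&(P[...,2]>20)&(np.arange(640)[None]<130)
q=P[o];print("orange",q.min(0),q.max(0))
E
```

```text
table -0.7729784831941515
([489.0, 95.0], 882.0, -399.1, 273.5, 72.0, np.float64(-1.469), 45.0)
([216.0, 225.0], 569.0, 304.1, 100.7, 56.1, np.float64(0.158), 45.2)
([164.0, 251.0], 509.6, 427.4, 100.7, 55.7, np.float64(0.28), 45.3)
([471.0, 275.0], 431.6, -294.9, 101.1, 57.9, np.float64(-0.149), 45.2)
([219.0, 281.0], 433.9, 297.5, 100.8, 55.8, np.float64(0.504), 45.4)
([200.0, 358.0], 259.0, 338.2, 98.9, 18.3, np.float64(0.206), 45.7)
board ((549.4815063476562, -9.32916259765625), (294.6505432128906, 281.582275390625), 3.5725672245025635) 59.310426658317965
lines ((595.4829711914062, 32.92771911621094), (167.88934326171875, 162.02935791015625), 3.1581552028656006) 404
tape [ 563. -338.   13.] [ 656. -245.  126.]
stand [ 710. -281.   12.] [ 766. -209.   67.]
org [ 528. -349.   12.] [ 636. -233.  126.]
adapter [708.  59.  13.] [828. 107.  37.]
driver [662. 226.  12.] [780. 334.  28.]
yellow [  42.61950342 -307.15508937   85.0015694 ] [642.28664688 104.94377901 208.36918228] ((390.50128173828125, -36.246856689453125), (262.3922424316406, 685.9889526367188), 58.43400955200195)
org ((596.154296875, -292.3556823730469), (120.3189697265625, 84.70953369140625), 22.205780029296875)
tapetop ((599.8961791992188, -282.1822204589844), (61.25188064575195, 37.19153594970703), 22.74359703063965) 346
orange [ 82.1432394  534.20889164  20.07365502] [226.50282342 644.38639042 327.64567745]
```

View pics/crop0.png

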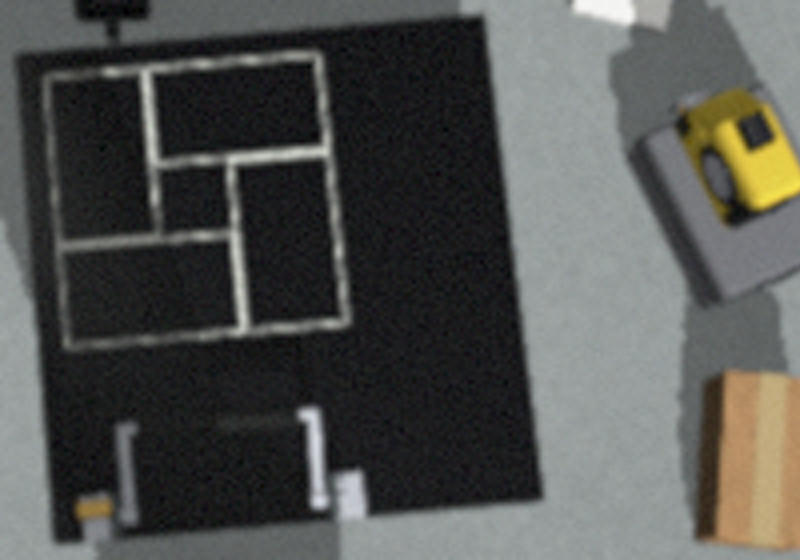

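```bash
cat > board.py <<'E'
from h import *
from scipy.optimize import minimize
C=[(17.5,-9.5,103,59),(100.5,12.5,59,103),(78.5,95.5,103,59),(-4.5,73.5,59,103)]
def pts():
    L=[]
    for cx,cy,a,b in C:
        for t in np.linspace(-.5,.5,60):
            L+=[(cx+a*t,cy+b/2),(cx+a*t,cy-b/2),(cx+a/2,cy+b*t),(cx-a/2,cy+b*t)]
    return np.array(L)
def edge():
    t=np.linspace(-.5,.5,100);e=[]
    return e
L=pts()
def b2w(p,xy,z):
    c,s=np.cos(p[2]),np.sin(p[2]);xy=np.asarray(xy)
    return np.stack([p[0]+c*xy[:,0]-s*xy[:,1],p[1]+s*xy[:,0]+c*xy[:,1],np.full(len(xy),z)],-1)
def fit(im,K,W,p0):
    g=cv2.GaussianBlur(cv2.cvtColor(im,cv2.COLOR_BGR2GRAY).astype(np.float32),(0,0),1.2)
    def f(q):
        uv=proj(b2w([p0[0]+q[0],p0[1]+q[1],p0[2]+q[2]/100],L,60),K,W).astype(np.float32)
        return -cv2.remap(g,uv[None,:,0],uv[None,:,1],cv2.INTER_LINEAR).mean()
    best=min((minimize(f,[a,b,c],method="Nelder-Mead",options=dict(initial_simplex=np.array([[a,b,c],[a+3,b,c],[a,b+3,c],[a,b,c+2]]))) for a in(-4,0,4) for b in(-4,0,4) for c in (-1,1)),key=lambda r:r.fun)
    return np.array(p0)+best.x/[1,1,100],best.fun
E
cat > plan.py <<'E'
"""plan(waypoints): [x,y,z,psi_deg,closure,nmin]; prints row chunks"""
from h import *
def plan(wps,start=None):
    s=readout.read_state();R=q2R(s["tcp_rot"])
    p=np.array(s["tool_pos"]) if start is None else np.array(start[:3])
    psi=np.degrees(np.arctan2(R[1,1],R[0,1])) if start is None else start[3]
    tilt=np.degrees(np.arccos(-R[2,2]));print("from",p.round(1),round(psi,1),"tilt",tilt.round(2),"gap",s["finger_gap"],"t",s["time"])
    for w in wps:
        x,y,z,ps,cl=w[:5];nm=w[5] if len(w)>5 else 1
        d=np.array([x,y,z])-p;dp=ps-psi
        n=max(nm,int(np.ceil(np.linalg.norm(d)/58)),int(np.ceil(abs(dp)/5.9)))
        rows=[];p0=p.copy();ps0=psi
        for i in range(1,n+1):
            tgt=p0+d*i/n;tp=ps0+dp*i/n
            a=np.radians(psi);yh=np.array([np.cos(a),np.sin(a),0]);xh=np.array([-np.sin(a),np.cos(a),0]);zh=np.array([0,0,-1])
            e=tgt-p;r=[round(float(e@h)/60,2) for h in(xh,yh,zh)]
            rz=round((psi-tp)/6,2)
            p=p+60*(r[0]*xh+r[1]*yh+r[2]*zh);psi-=6*rz
            rows.append([*r,0,0,rz,cl])
        print("->",w)
        for i in range(0,n,5):print("  ",str(rows[i:i+5]).replace(" ",""))
E
python3 - <<'E'
from board import *;from plan import plan
for n in("top","side"):
    z=np.load(n+"0.npz");print(n,fit(z["im"],z["K"],z["W"],[549.5,-9.3,.06]))
print(np.round(optics.camera_model("wrist")["T_tool_cam"],2).tolist(),optics.camera_model("wrist")["mtx"][0])
plan([[434,297,231,118.9,0,1],[434,297,130,118.9,0,1]])
E
```

```text
top (array([ 5.49661091e+02, -9.83404869e+00,  6.32543431e-02]), np.float64(-102.80431365966797))
side (array([ 5.49932192e+02, -1.16476863e+01,  6.42889884e-02]), np.float64(-110.43128967285156))
[[-0.0, -0.96, -0.26, 68.37], [1.0, -0.0, 0.0, -0.37], [-0.0, -0.26, 0.96, -142.77], [0.0, 0.0, 0.0, 1.0]] [414.48246923   0.         321.39229554]
from [150.2 606.2 230.5] 76.1 tilt 0.09 gap 0.999974772201368 t 0.1
-> [434, 297, 231, 118.9, 0, 1]
   [[-0.73,-0.48,-0.0,0,0,np.float64(-0.89),0],[-0.68,-0.55,-0.0,0,0,np.float64(-0.89),0],[-0.63,-0.61,-0.0,0,0,np.float64(-0.9),0],[-0.56,-0.67,-0.0,0,0,np.float64(-0.89),0],[-0.5,-0.71,-0.01,0,0,np.float64(-0.89),0]]
   [[-0.44,-0.76,0.0,0,0,np.float64(-0.89),0],[-0.36,-0.8,0.0,0,0,np.float64(-0.89),0],[-0.28,-0.83,0.0,0,0,np.float64(-0.89),0]]
-> [434, 297, 130, 118.9, 0, 1]
   [[-0.0,0.0,0.84,0,0,np.float64(-0.0),0],[-0.0,0.0,0.85,0,0,np.float64(-0.0),0]]
```

```bash
sed -i 's/rz=round((psi-tp)\/6,2)/rz=round(float(psi-tp)\/6,2)/' plan.py
python3 - <<'E'
from h import *
for n in("top","side"):
    z=np.load(n+"0.npz");im,d,K,W=[z[k] for k in("im","d","K","W")];P=cloud(d,K,W)
    print(n,proj([[150,606,230],[150,606,300],[150,606,400],[150,606,0]],K,W).round())
    hs=cv2.cvtColor(im,cv2.COLOR_BGR2HSV)
    for zl in(20,60,100,150,200,250):
        o=(P[...,2]>zl)&(P[...,2]<zl+50)&(P[...,0]>-200)&(P[...,0]<400)&(P[...,1]>380)&(P[...,1]<800)
        q=P[o]; print(zl,len(q),q.min(0).round() if len(q) else '',q.max(0).round() if len(q) else '')
im,d,K,W=cap("wrist");cv2.imwrite("pics/w0.png",im)
E
```

```text
top [[ 23. 435.]
 [ -6. 446.]
 [-57. 467.]
 [ 89. 408.]]
20 894 [  9. 466.  20.] [175. 633.  70.]
60 549 [ 93. 582.  60.] [158. 619. 110.]
100 342 [ 93. 586. 100.] [146. 622. 150.]
150 1105 [107. 493. 150.] [274. 649. 200.]
200 1192 [ 78. 528. 200.] [238. 648. 249.]
250 257 [119. 530. 252.] [152. 568. 300.]
side [[ 44. 121.]
 [ 31.  91.]
 [ 11.  43.]
 [ 78. 205.]]
20 994 [ 79. 564.  20.] [179. 652.  70.]
60 716 [ 93. 577.  60.] [165. 636. 110.]
100 527 [ 89. 585. 100.] [150. 635. 150.]
150 1522 [ 78. 489. 150.] [275. 636. 200.]
200 808 [ 79. 535. 200.] [219. 662. 250.]
250 458 [120. 526. 250.] [179. 671. 300.]
```

View pics/w0.png

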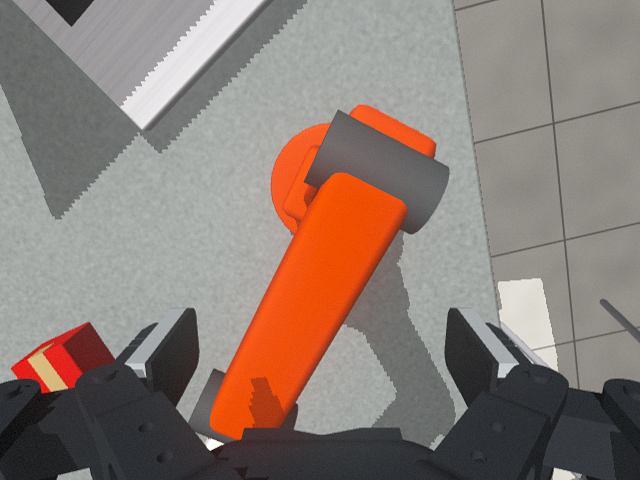

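Wrist view: a toy orange arm stands right under the gripper, across (310,300). I go straight up first, then over to the carton at (434,297).

Run:
```python
from plan import plan
plan([[150.2,606.2,340,76.1,0,1],[434,297,300,118.9,0,1],[434,297,160,118.9,0,3]])
```

```text
from [150.2 606.3 230.6] 76.1 tilt 0.07 gap 1.000760639724565 t 0.15
-> [150.2, 606.2, 340, 76.1, 0, 1]
   [[-0.0,-0.0,-0.91,0,0,-0.0,0],[-0.0,-0.0,-0.91,0,0,-0.0,0]]
-> [434, 297, 300, 118.9, 0, 1]
   [[-0.73,-0.48,0.08,0,0,-0.89,0],[-0.68,-0.55,0.09,0,0,-0.89,0],[-0.63,-0.61,0.08,0,0,-0.9,0],[-0.56,-0.67,0.08,0,0,-0.89,0],[-0.5,-0.71,0.08,0,0,-0.89,0]]
   [[-0.44,-0.76,0.09,0,0,-0.89,0],[-0.36,-0.8,0.08,0,0,-0.89,0],[-0.28,-0.83,0.08,0,0,-0.9,0]]
-> [434, 297, 160, 118.9, 0, 3]
   [[-0.0,0.0,0.78,0,0,0.0,0],[-0.0,0.0,0.78,0,0,0.0,0],[-0.0,0.0,0.78,0,0,0.0,0]]
```

Emit:
jog_arm --increments '[[[0,0,-0.91,0,0,0,0],[0,0,-0.91,0,0,0,0],[0,0,0,0,0,0,0]]]'

```text
time: 0.52
tool_pos: [150.7, 608.5, 345.4]
tcp_rot: [0.0, 0.121, 0.993, 0.004]
wrist_force: [0.2, -0.2, 0.0]
finger_gap: 1.002
```

Emit:
jog_arm --increments '[[[-0.73,-0.48,0.08,0,0,-0.89,0],[-0.68,-0.55,0.09,0,0,-0.89,0],[-0.63,-0.61,0.08,0,0,-0.9,0],[-0.56,-0.67,0.08,0,0,-0.89,0],[-0.5,-0.71,0.08,0,0,-0.89,0]]]'

```text
time: 1.15
tool_pos: [328.1, 411.7, 314.7]
tcp_rot: [-0.0, -0.113, 0.994, -0.001]
wrist_force: [-0.1, 0.9, 0.3]
finger_gap: 0.997
```

Emit:
jog_arm --increments '[[[-0.44,-0.76,0.09,0,0,-0.89,0],[-0.36,-0.8,0.08,0,0,-0.89,0],[-0.28,-0.83,0.08,0,0,-0.9,0],[0,0,0.78,0,0,0,0],[0,0,0,0,0,0,0]]]'

```text
time: 1.78
tool_pos: [432.2, 295.3, 250.6]
tcp_rot: [-0.003, -0.249, 0.968, -0.002]
wrist_force: [0.3, 0.1, 0.3]
finger_gap: 1.002
```

```bash
cat > look.py <<'E'
from meas import *
def look(name,**k):
    im,d,K,W=cap(name);P=cloud(d,K,W);np.savez(f"{name}L.npz",im=im,d=d,K=K,W=W);return cartons(P,im,**k),im,P,K,W
E
python3 - <<'E'
from look import *;from plan import plan
print(*look("wrist",amin=1500)[0],sep="\n");print(*look("top")[0],sep="\n")
plan([])
E
```

```text
([477.0, 57.0], 265.4, 341.4, 87.0, 19.0, np.float64(0.232), 46.5)
([323.0, 214.0], 433.5, 298.4, 100.3, 56.0, np.float64(0.501), 46.2)
([260.0, 342.0], 569.1, 305.6, 102.4, 55.7, np.float64(0.163), 46.1)
([405.0, 350.0], 510.0, 428.5, 102.0, 56.3, np.float64(0.279), 46.2)
([529.0, 93.0], 892.0, -484.9, 112.4, 55.4, np.float64(1.481), 46.0)
([217.0, 224.0], 568.9, 304.3, 101.1, 55.5, np.float64(0.161), 45.3)
([471.0, 275.0], 431.5, -294.6, 100.8, 57.8, np.float64(-0.142), 45.2)
([220.0, 282.0], 432.4, 296.6, 97.7, 55.3, np.float64(0.503), 45.2)
([86.0, 429.0], 109.6, 590.2, 77.3, 30.2, np.float64(-0.548), 44.8)
from [433.5 297.7 254.3] 119.0 tilt 0.07 gap 0.9975502328789748 t 1.875
```

Emit:
jog_arm --increments '[[[0,0,0.9,0,0,0,0],[0,0,0.9,0,0,0,0],[0,0,0.9,0,0,0,0],[0,0,0.9,0,0,0,0],[0,0,0.5,0,0,0,0]]]'

```text
time: 2.5
tool_pos: [433.6, 298.5, 7.0]
tcp_rot: [-0.0, -0.251, 0.968, 0.0]
wrist_force: [0.3, 1.0, 0.5]
finger_gap: 1.002
```

Emit:
jog_arm --increments '[[[0,0,0,0,0,0,0],[0,0,0,0,0,0,1],[0,0,0,0,0,0,1],[0,0,0,0,0,0,1],[0,0,0,0,0,0,1]]]' --newtons 45

```text
time: 3.12
tool_pos: [435.3, 298.5, 10.3]
tcp_rot: [0.002, -0.25, 0.968, 0.001]
wrist_force: [-0.4, -0.4, 5.6]
finger_gap: 0.651
```

Emit:
jog_arm --increments '[[[0,0,0,0,0,0,1],[0,0,-0.3,0,0,0,1],[0,0,-0.9,0,0,0,1],[0,0,-0.9,0,0,0,1],[0,0,0,0,0,0,1]]]'

```text
time: 3.75
tool_pos: [436.6, 299.1, 139.6]
tcp_rot: [0.005, -0.25, 0.968, 0.002]
wrist_force: [1.3, -0.3, -2.2]
finger_gap: 0.648
```

```bash
cat > pl.py <<'E'
from plan import plan;import numpy as np
B=np.array([549.8,-10.7,.0637]);bd=np.degrees(B[2])
def w(x,y): c,s=np.cos(B[2]),np.sin(B[2]);return B[0]+c*x-s*y,B[1]+s*x+c*y
E
python3 - <<'E'
from pl import *
x,y=w(15.5,-11.5);x+=1.6
plan([[x,y,180,90+bd,1],[x,y,100,90+bd,1]])
E
```

```text
from [436.6 299.1 139.6] 118.9 tilt 0.58 gap 0.647874409169231 t 3.75
-> [np.float64(567.6006182249761), np.float64(-21.189993762084654), 180, np.float64(93.64974115498335), 1]
   [[0.1,-0.82,-0.1,0,0,0.6,1],[0.04,-0.82,-0.09,0,0,0.6,1],[-0.01,-0.82,-0.1,0,0,0.6,1],[-0.06,-0.83,-0.09,0,0,0.61,1],[-0.11,-0.81,-0.1,0,0,0.6,1]]
   [[-0.16,-0.81,-0.1,0,0,0.6,1],[-0.21,-0.8,-0.09,0,0,0.6,1]]
-> [np.float64(567.6006182249761), np.float64(-21.189993762084654), 100, np.float64(93.64974115498335), 1]
   [[-0.0,0.0,0.66,0,0,0.0,1],[-0.0,0.0,0.67,0,0,0.0,1]]
```

Emit:
jog_arm --increments '[[[0.1,-0.82,-0.1,0,0,0.6,1],[0.04,-0.82,-0.09,0,0,0.6,1],[-0.01,-0.82,-0.1,0,0,0.6,1],[-0.06,-0.83,-0.09,0,0,0.61,1],[-0.11,-0.81,-0.1,0,0,0.6,1]]]'

```text
time: 4.38
tool_pos: [527.7, 67.1, 162.9]
tcp_rot: [-0.0, -0.094, 0.996, 0.0]
wrist_force: [0.9, 0.6, -1.1]
finger_gap: 0.648
```

Emit:
jog_arm --increments '[[[-0.16,-0.81,-0.1,0,0,0.6,1],[-0.21,-0.8,-0.09,0,0,0.6,1],[0,0,0.4,0,0,0,1],[0,0,0,0,0,0,1],[0,0,0,0,0,0,1]]]'

```text
time: 5.0
tool_pos: [564.6, -22.5, 150.5]
tcp_rot: [-0.0, -0.033, 0.999, 0.0]
wrist_force: [0.5, -0.2, -1.3]
finger_gap: 0.646
```

Run:
```python
from look import *;from pl import *
r,im,P,K,W=look("wrist",zl=60,zh=250,amin=1500);print(*r,sep="\n")
cv2.imwrite("pics/w1.png",im)
print(*look("top",zl=60,zh=250)[0],sep="\n")
x,y=w(15.5,-11.5);x+=1.6
plan([[x,y,100,90+bd,1],[x,y,73,90+bd,1]])
```

```text
([321.0, 299.0], 591.6, -23.4, 169.6, 151.2, np.float64(0.069), 186.2)
([53.0, 416.0], 172.0, 573.0, 107.2, 25.2, np.float64(-0.602), 204.3)
from [565.1 -22.4 151. ] 93.8 tilt 0.05 gap 0.6452033073972683 t 5.1
-> [np.float64(567.6006182249761), np.float64(-21.189993762084654), 100, np.float64(93.64974115498335), 1]
   [[-0.04,0.02,0.85,0,0,0.02,1]]
-> [np.float64(567.6006182249761), np.float64(-21.189993762084654), 73, np.float64(93.64974115498335), 1]
   [[-0.0,-0.0,0.45,0,0,-0.0,1]]
```

View pics/w1.png

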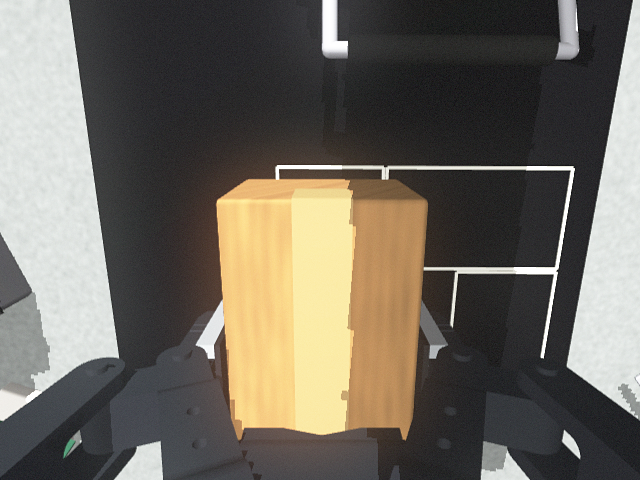

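The wrist view shows the carton held squarely, with the lines at (277,167) to (572,168) and the handle at (450,45). I lower and release it.

Emit:
jog_arm --increments '[[[-0.04,0.02,0.6,0,0,0.02,1],[0,0,0.5,0,0,0,1],[0,0,0.18,0,0,0,1],[0,0,0,0,0,0,1],[0,0,0,0,0,0,1]]]'

```text
time: 5.72
tool_pos: [568.1, -21.9, 74.8]
tcp_rot: [0.001, -0.031, 1.0, 0.0]
wrist_force: [0.4, 0.3, -1.5]
finger_gap: 0.654
```

Emit:
jog_arm --increments '[[[0,0,0.05,0,0,0,1],[0,0,0.02,0,0,0,1],[0,0,0,0,0,0,1],[0,0,0,0,0,0,0.1],[0,0,0,0,0,0,0.1]]]'

```text
time: 6.35
tool_pos: [567.4, -21.9, 69.5]
tcp_rot: [0.0, -0.031, 1.0, 0.0]
wrist_force: [-0.5, 1.1, -0.8]
finger_gap: 0.902
```

Emit:
jog_arm --increments '[[[0,0,0,0,0,0,0.1],[0,0,-0.5,0,0,0,0],[0,0,-0.9,0,0,0,0],[0,0,-0.9,0,0,0,0],[0,0,-0.3,0,0,0,0]]]'

```text
time: 6.98
tool_pos: [568.7, -22.2, 228.9]
tcp_rot: [0.003, -0.031, 1.0, 0.0]
wrist_force: [-0.3, 0.6, -0.7]
finger_gap: 1.002
```

```bash
cat > chk.py <<'E'
from look import *;from pl import *
def b(x,y): c,s=np.cos(B[2]),np.sin(B[2]);return round(c*(x-B[0])+s*(y-B[1]),1),round(-s*(x-B[0])+c*(y-B[1]),1)
def show(name,**k):
    r=look(name,**k)[0]
    for e in r:
        if 40<e[4]<65 and 90<e[3]<110: print(name,e[1:], "board",b(e[1],e[2]),round(e[5]-B[2],3) if e[6]>80 else "")
E
python3 - <<'E'
from chk import *
show("wrist",zl=90,zh=120,amin=1500);show("top",zl=90,zh=120);show("top")
z=np.load("wristL.npz")
from board import *
print(fit(z["im"],z["K"],z["W"],B))
plan([[569,305,200,99.2,0],[569,305,120,99.2,0]])
E
```

```text
top (569.0, 304.5, 100.8, 55.5, np.float64(0.167), 45.3) board (np.float64(39.2), np.float64(313.3)) 
top (509.4, 427.5, 101.1, 56.2, np.float64(0.287), 45.3) board (np.float64(-12.4), np.float64(439.9)) 
top (431.2, -295.2, 100.3, 57.8, np.float64(-0.145), 45.2) board (np.float64(-136.5), np.float64(-276.4)) 
(array([ 5.49185803e+02, -8.33701778e+00,  6.14666066e-02]), np.float64(-191.68692016601562))
from [567.5 -21.9 225.8] 93.6 tilt 0.1 gap 0.9999352165401776 t 7.125
-> [569, 305, 200, 99.2, 0]
   [[-0.06,0.91,0.07,0,0,-0.16,0],[-0.08,0.9,0.07,0,0,-0.15,0],[-0.09,0.9,0.08,0,0,-0.16,0],[-0.1,0.91,0.07,0,0,-0.16,0],[-0.12,0.9,0.07,0,0,-0.15,0]]
   [[-0.14,0.89,0.07,0,0,-0.16,0]]
-> [569, 305, 120, 99.2, 0]
   [[0.0,0.0,0.67,0,0,-0.0,0],[0.0,0.0,0.66,0,0,-0.0,0]]
```

Run:
```python
from chk import *
z=np.load("wristL.npz");im,d,K,W=[z[k] for k in("im","d","K","W")];P=cloud(d,K,W)
print(*cartons(P,im,90,120,400),sep="\n")
m=(P[...,2]>95)&(P[...,2]<115)&(P[...,0]>500)&(P[...,0]<640)&(P[...,1]>-80)&(P[...,1]<60)
q=P[m];print(len(q),cv2.minAreaRect(q[:,:2].astype(np.float32)))
from board import *
uv=proj(b2w(B,L,60),K,W);
for p in uv[::3]: cv2.circle(im,tuple(int(round(v)) for v in p),1,(0,0,255),-1)
cv2.imwrite("pics/w2.png",im)
```

```text
([349.0, 226.0], 564.4, -5.2, 100.2, 25.2, np.float64(0.083), 106.1)
([294.0, 227.0], 567.4, -39.6, 98.2, 19.8, np.float64(0.061), 106.0)
12509 ((565.8342895507812, -21.463808059692383), (100.59589385986328, 56.09101486206055), 3.4496917724609375)
```

View pics/w2.png

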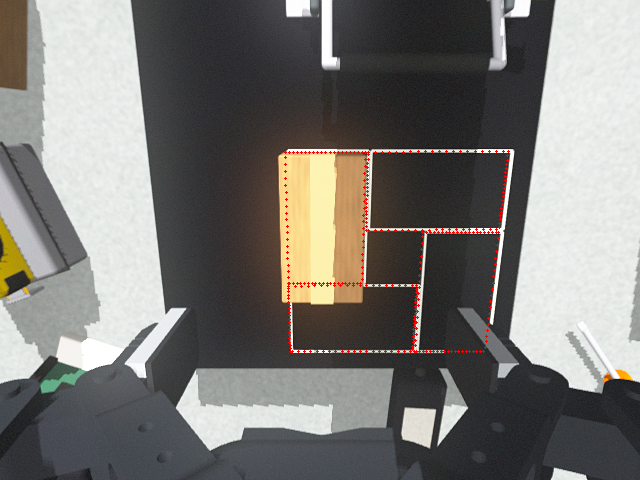

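The carton sits at (566,-21), on target. The drawn model lies about 2 mm short in y at the right edge of the lines (510,190), so I shift the board estimate a little and go for the second carton.

Emit:
jog_arm --increments '[[[-0.06,0.91,0.07,0,0,-0.16,0],[-0.08,0.9,0.07,0,0,-0.15,0],[-0.09,0.9,0.08,0,0,-0.16,0],[-0.1,0.91,0.07,0,0,-0.16,0],[-0.12,0.9,0.07,0,0,-0.15,0]]]'

```text
time: 7.75
tool_pos: [567.4, 252.0, 201.4]
tcp_rot: [-0.001, -0.072, 0.997, -0.001]
wrist_force: [0.2, -0.8, -0.1]
finger_gap: 0.999
```

Emit:
jog_arm --increments '[[[-0.14,0.89,0.07,0,0,-0.16,0],[0,0,0,0,0,0,0],[0,0,0,0,0,0,0]]]'

```text
time: 8.12
tool_pos: [568.5, 303.7, 197.5]
tcp_rot: [-0.001, -0.08, 0.997, -0.001]
wrist_force: [0.1, -1.0, 0.3]
finger_gap: 0.998
```

```bash
sed -i 's/\[549.8,-10.7,.0637\]/[549.5,-9.3,.0625]/' pl.py
python3 - <<'E'
from chk import *
print(readout.read_state()["qpos"])
show("wrist",amin=1500)
plan([])
E
```

```text
[-0.7268052   0.47748546  0.22935074  1.59428857 -0.11724685  1.08658072
  1.26380905]
wrist (510.2, 428.7, 100.2, 56.7, np.float64(0.286), 46.3) board (np.float64(-11.9), np.float64(439.6)) 
wrist (569.3, 305.2, 100.7, 55.7, np.float64(0.162), 46.1) board (np.float64(39.4), np.float64(312.6)) 
from [569.  302.9 198.2] 99.1 tilt 0.14 gap 0.9978957298834353 t 8.175
```

Emit:
jog_arm --increments '[[[0,0.04,0.9,0,0,0,0],[0,0,0.9,0,0,0,0],[0,0,0.9,0,0,0,0],[0,0,0.42,0,0,0,0],[0,0,0,0,0,0,0]]]'

```text
time: 8.8
tool_pos: [567.7, 304.2, 10.2]
tcp_rot: [-0.002, -0.079, 0.997, -0.001]
wrist_force: [-0.0, 0.2, -0.0]
finger_gap: 0.998
```

Emit:
jog_arm --increments '[[[0,0,0,0,0,0,1],[0,0,0,0,0,0,1],[0,0,0,0,0,0,1],[0,0,0,0,0,0,1],[0,0,0,0,0,0,1]]]'

```text
time: 9.43
tool_pos: [570.1, 307.2, 14.4]
tcp_rot: [0.002, -0.08, 0.997, 0.001]
wrist_force: [-0.4, -0.7, 8.2]
finger_gap: 0.653
```

Run:
```python
from pl import *
plan([])
x,y=w(-6.5,75.5)
plan([[569,305,210,99.3,1],[x,y,190,bd,1],[x,y,110,bd,1]],[569,305,10,99.3])
```

```text
from [570.1 307.2  14.4] 99.2 tilt 0.19 gap 0.6529183282512272 t 9.425
from [569 305  10] 99.3 tilt 0.19 gap 0.6529183282512272 t 9.425
-> [569, 305, 210, 99.3, 1]
   [[0.0,0.0,-0.83,0,0,0.0,1],[0.0,0.0,-0.84,0,0,0.0,1],[0.0,0.0,-0.83,0,0,0.0,1],[0.0,0.0,-0.83,0,0,0.0,1]]
-> [np.float64(538.2970126833496), np.float64(65.64660149188201), 190, np.float64(3.580986219567645), 1]
   [[0.07,-0.23,0.02,0,0,0.94,1],[0.04,-0.23,0.02,0,0,0.94,1],[0.03,-0.23,0.02,0,0,0.94,1],[-0.01,-0.24,0.02,0,0,0.93,1],[-0.02,-0.24,0.02,0,0,0.94,1]]
   [[-0.05,-0.23,0.02,0,0,0.94,1],[-0.07,-0.22,0.02,0,0,0.94,1],[-0.09,-0.22,0.02,0,0,0.94,1],[-0.11,-0.21,0.01,0,0,0.94,1],[-0.14,-0.2,0.02,0,0,0.93,1]]
   [[-0.15,-0.18,0.02,0,0,0.94,1],[-0.16,-0.17,0.02,0,0,0.94,1],[-0.19,-0.14,0.02,0,0,0.94,1],[-0.2,-0.13,0.02,0,0,0.94,1],[-0.21,-0.12,0.02,0,0,0.94,1]]
   [[-0.21,-0.09,0.02,0,0,0.93,1],[-0.23,-0.06,0.02,0,0,0.94,1]]
-> [np.float64(538.2970126833496), np.float64(65.64660149188201), 110, np.float64(3.580986219567645), 1]
   [[-0.0,-0.0,0.67,0,0,0.0,1],[-0.0,-0.0,0.66,0,0,0.0,1]]
```

Emit:
jog_arm --increments '[[[0,0,-0.4,0,0,0,1],[0,0,-0.9,0,0,0,1],[0,0,-0.9,0,0,0,1],[0,0,-0.9,0,0,0,1],[0,0,0,0,0,0,1]]]'

```text
time: 10.05
tool_pos: [571.2, 308.3, 204.4]
tcp_rot: [0.004, -0.08, 0.997, 0.003]
wrist_force: [-0.0, -0.0, -1.4]
finger_gap: 0.647
```

Emit:
jog_arm --increments '[[[0.07,-0.23,0.02,0,0,0.94,1],[0.04,-0.23,0.02,0,0,0.94,1],[0.03,-0.23,0.02,0,0,0.94,1],[-0.01,-0.24,0.02,0,0,0.93,1],[-0.02,-0.24,0.02,0,0,0.94,1]]]'

```text
time: 10.68
tool_pos: [558.7, 235.8, 191.5]
tcp_rot: [-0.0, 0.166, 0.986, -0.0]
wrist_force: [0.1, -0.2, -1.5]
finger_gap: 0.648
```

Emit:
jog_arm --increments '[[[-0.05,-0.23,0.02,0,0,0.94,1],[-0.07,-0.22,0.02,0,0,0.94,1],[-0.09,-0.22,0.02,0,0,0.94,1],[-0.11,-0.21,0.01,0,0,0.94,1],[-0.14,-0.2,0.02,0,0,0.93,1]]]'

```text
time: 11.3
tool_pos: [549.7, 165.4, 186.2]
tcp_rot: [-0.0, 0.401, 0.916, -0.0]
wrist_force: [-0.4, 1.0, -1.6]
finger_gap: 0.649
```

Emit:
jog_arm --increments '[[[-0.15,-0.18,0.02,0,0,0.94,1],[-0.16,-0.17,0.02,0,0,0.94,1],[-0.19,-0.14,0.02,0,0,0.94,1],[-0.2,-0.13,0.02,0,0,0.94,1],[-0.21,-0.12,0.02,0,0,0.94,1]]]'

```text
time: 11.92
tool_pos: [540.2, 95.1, 180.2]
tcp_rot: [-0.0, 0.612, 0.791, -0.0]
wrist_force: [0.6, -0.5, -0.7]
finger_gap: 0.646
```

Emit:
jog_arm --increments '[[[-0.21,-0.09,0.02,0,0,0.93,1],[-0.23,-0.06,0.02,0,0,0.94,1],[0,0,0.4,0,0,0,1],[0,0,0,0,0,0,1],[0,0,0,0,0,0,1]]]'

```text
time: 12.55
tool_pos: [537.6, 67.9, 154.7]
tcp_rot: [-0.0, 0.685, 0.728, -0.0]
wrist_force: [0.3, 0.1, -1.6]
finger_gap: 0.647
```

Run:
```python
from chk import *
im,d,K,W=cap("wrist");P=cloud(d,K,W);cv2.imwrite("pics/w3.png",im)
s=readout.read_state();t=s["tool_pos"];zt=t[2]
m=(P[...,2]>zt+15)&(P[...,2]<zt+60)&(np.hypot(P[...,0]-t[0],P[...,1]-t[1])<75)
hs=cv2.cvtColor(im,cv2.COLOR_BGR2HSV);m&=(hs[...,1]>60)&(hs[...,0]<30)
q=P[m];print(len(q),q.min(0),q.max(0),cv2.minAreaRect(q[:,:2].astype(np.float32)),np.median(q[:,2]),t)
x,y=w(-6.5,75.5);print(x,y)
plan([[x,y,90,bd,1]])
```

```text
46334 [494.67748214  38.31981554 170.0284438 ] [576.82526365 119.02654114 213.72296751] ((535.5652465820312, 78.715576171875), (82.30204010009766, 78.24906158447266), 2.9195752143859863) 186.4386750114212 [537.87922052  67.98182599 155.02095885]
538.2970126833496 65.64660149188201
from [537.9  68.  155. ] 3.5 tilt 0.03 gap 0.6470157867131545 t 12.6
-> [np.float64(538.2970126833496), np.float64(65.64660149188201), 90, np.float64(3.580986219567645), 1]
   [[-0.02,0.0,0.54,0,0,-0.01,1],[-0.02,0.0,0.54,0,0,-0.0,1]]
```

Emit:
jog_arm --increments '[[[-0.05,0.01,0.5,0,0,0,1],[0,0,0.6,0,0,0,1],[0,0,0.15,0,0,0,1],[0,0,0,0,0,0,1],[0,0,0,0,0,0,1]]]'

```text
time: 13.22
tool_pos: [539.4, 64.9, 80.9]
tcp_rot: [0.001, 0.685, 0.728, 0.001]
wrist_force: [-0.3, 0.4, -1.0]
finger_gap: 0.651
```

Emit:
jog_arm --increments '[[[0,0,0.05,0,0,0,1],[0,0,0,0,0,0,1],[0,0,0,0,0,0,1]]]'

```text
time: 13.6
tool_pos: [538.5, 64.9, 76.7]
tcp_rot: [0.0, 0.685, 0.728, 0.0]
wrist_force: [-0.3, 0.0, -0.6]
finger_gap: 0.644
```

Emit:
jog_arm --increments '[[[0,0,0.03,0,0,0,1],[0,0,0,0,0,0,1],[0,0,0,0,0,0,0.1],[0,0,0,0,0,0,0.1],[0,0,0,0,0,0,0.1]]]'

```text
time: 14.22
tool_pos: [538.5, 64.9, 74.8]
tcp_rot: [0.0, 0.685, 0.728, 0.0]
wrist_force: [0.0, -0.0, 0.7]
finger_gap: 0.902
```

Emit:
jog_arm --increments '[[[0,0,-0.5,0,0,0,0],[0,0,-0.9,0,0,0,0],[0,0,-0.9,0,0,0,0],[0,0,0,0,0,0,0],[0,0,0,0,0,0,0]]]'

```text
time: 14.85
tool_pos: [538.0, 65.1, 212.4]
tcp_rot: [-0.0, 0.685, 0.728, 0.0]
wrist_force: [-0.2, 0.8, -1.1]
finger_gap: 0.997
```

```bash
cat >> chk.py <<'E'
def onboard(name="wrist"):
    """cartons on the board by depth alone"""
    im,d,K,W=cap(name);P=cloud(d,K,W);c,s=np.cos(B[2]),np.sin(B[2])
    X=c*(P[...,0]-B[0])+s*(P[...,1]-B[1]);Y=-s*(P[...,0]-B[0])+c*(P[...,1]-B[1])
    m=((P[...,2]>99)&(P[...,2]<112)&(X>-60)&(X<150)&(Y>-60)&(Y<150)).astype(np.uint8)
    n,l,st,_=cv2.connectedComponentsWithStats(m,connectivity=4)
    for i in range(1,n):
        if st[i,4]<200: continue
        q=P[l==i];(cx,cy),(a,b_),an=cv2.minAreaRect(np.stack([X[l==i],Y[l==i]],-1).astype(np.float32))
        print("on",name,"c",round(cx,1),round(cy,1),"size",round(a,1),round(b_,1),"ang",round(an,1),"z",round(float(np.median(q[:,2])),1))
    return im
E
python3 - <<'E'
from chk import *
onboard();onboard("top");show("top")
plan([[510,428,200,106.3,0]])
E
```

```text
on wrist c -7.8 74.4 size 101.0 56.2 ang 89.9 z 106.1
on wrist c 16.0 -12.6 size 57.5 100.7 ang 89.9 z 105.9
on top c 14.8 -25.7 size 34.1 99.8 ang 87.2 z 105.3
top (509.7, 427.5, 101.0, 56.0, np.float64(0.277), 45.4) board (np.float64(-12.4), np.float64(438.4)) 
top (431.4, -295.1, 100.6, 57.8, np.float64(-0.135), 45.3) board (np.float64(-135.7), np.float64(-277.9)) 
from [537.6  64.8 211.4] 3.5 tilt 0.14 gap 1.0009780040944256 t 15.0
-> [510, 428, 200, 106.3, 0]
   [[0.34,-0.01,0.01,0,0,-0.95,0],[0.33,0.03,0.01,0,0,-0.95,0],[0.33,0.07,0.01,0,0,-0.96,0],[0.33,0.09,0.01,0,0,-0.95,0],[0.31,0.13,0.01,0,0,-0.95,0]]
   [[0.3,0.15,0.01,0,0,-0.95,0],[0.28,0.19,0.01,0,0,-0.95,0],[0.26,0.21,0.01,0,0,-0.96,0],[0.24,0.24,0.01,0,0,-0.95,0],[0.22,0.26,0.02,0,0,-0.95,0]]
   [[0.18,0.28,0.01,0,0,-0.95,0],[0.16,0.3,0.01,0,0,-0.95,0],[0.13,0.31,0.01,0,0,-0.96,0],[0.1,0.32,0.01,0,0,-0.95,0],[0.06,0.33,0.01,0,0,-0.95,0]]
   [[0.03,0.34,0.01,0,0,-0.95,0],[-0.0,0.34,0.01,0,0,-0.95,0],[-0.04,0.33,0.01,0,0,-0.95,0]]
```

Both cartons sit well inside their outlines. On to the third.

Emit:
jog_arm --increments '[[[0.34,-0.01,0.01,0,0,-0.95,0],[0.33,0.03,0.01,0,0,-0.95,0],[0.33,0.07,0.01,0,0,-0.96,0],[0.33,0.09,0.01,0,0,-0.95,0],[0.31,0.13,0.01,0,0,-0.95,0]]]'

```text
time: 15.62
tool_pos: [530.3, 166.2, 208.4]
tcp_rot: [-0.001, 0.483, 0.876, -0.001]
wrist_force: [0.0, -0.2, 0.7]
finger_gap: 1.001
```

Emit:
jog_arm --increments '[[[0.3,0.15,0.01,0,0,-0.95,0],[0.28,0.19,0.01,0,0,-0.95,0],[0.26,0.21,0.01,0,0,-0.96,0],[0.24,0.24,0.01,0,0,-0.95,0],[0.22,0.26,0.02,0,0,-0.95,0]]]'

```text
time: 16.25
tool_pos: [522.3, 267.0, 204.7]
tcp_rot: [-0.001, 0.252, 0.968, -0.001]
wrist_force: [0.5, 0.3, 1.1]
finger_gap: 1.0
```

Emit:
jog_arm --increments '[[[0.18,0.28,0.01,0,0,-0.95,0],[0.16,0.3,0.01,0,0,-0.95,0],[0.13,0.31,0.01,0,0,-0.96,0],[0.1,0.32,0.01,0,0,-0.95,0],[0.06,0.33,0.01,0,0,-0.95,0]]]'

```text
time: 16.88
tool_pos: [514.8, 367.4, 201.4]
tcp_rot: [-0.001, 0.006, 1.0, -0.001]
wrist_force: [-0.2, 0.1, 0.3]
finger_gap: 1.003
```

Emit:
jog_arm --increments '[[[0.03,0.34,0.01,0,0,-0.95,0],[0,0.34,0.01,0,0,-0.95,0],[-0.04,0.33,0.01,0,0,-0.95,0],[0,0,0,0,0,0,0],[0,0,0,0,0,0,0]]]'

```text
time: 17.5
tool_pos: [511.0, 426.5, 200.3]
tcp_rot: [-0.001, -0.14, 0.99, -0.001]
wrist_force: [-0.6, -1.1, 0.4]
finger_gap: 1.0
```

Run:
```python
from chk import *
show("wrist",amin=1500)
r=[e for e in look("wrist",amin=1500)[0] if abs(e[1]-510)<60 and abs(e[2]-428)<60][0]
plan([[r[1],r[2],10,90+np.degrees(r[5]),0]])
```

```text
wrist (510.0, 429.0, 101.3, 56.0, np.float64(0.285), 46.1) board (np.float64(-12.0), np.float64(439.9)) 
from [511.3 426.5 201. ] 106.1 tilt 0.05 gap 1.0006511939294058 t 17.6
-> [509.8, 428.8, 10, np.float64(106.10011404317613), 0]
   [[0.0,0.01,0.8,0,0,0.0,0],[0.01,0.01,0.79,0,0,0.0,0],[-0.0,0.01,0.8,0,0,0.0,0],[0.0,0.01,0.79,0,0,0.0,0]]
```

Emit:
jog_arm --increments '[[[0.01,0.04,0.8,0,0,0,0],[0,0,0.8,0,0,0,0],[0,0,0.8,0,0,0,0],[0,0,0.75,0,0,0,0],[0,0,0,0,0,0,0]]]'

```text
time: 18.23
tool_pos: [507.6, 427.3, 8.9]
tcp_rot: [-0.003, -0.141, 0.99, -0.002]
wrist_force: [-0.5, 0.1, 1.4]
finger_gap: 1.0
```

Emit:
jog_arm --increments '[[[0,0,0,0,0,0,1],[0,0,0,0,0,0,1],[0,0,0,0,0,0,1],[0,0,0,0,0,0,1],[0,0,0,0,0,0,1]]]'

```text
time: 18.85
tool_pos: [511.2, 431.0, 15.2]
tcp_rot: [0.002, -0.141, 0.99, 0.001]
wrist_force: [0.7, -1.7, 7.2]
finger_gap: 0.648
```

Emit:
jog_arm --increments '[[[0,0,-0.4,0,0,0,1],[0,0,-0.9,0,0,0,1],[0,0,-0.9,0,0,0,1],[0,0,-0.9,0,0,0,1],[0,0,0,0,0,0,1]]]'

```text
time: 19.48
tool_pos: [511.9, 431.8, 205.2]
tcp_rot: [0.004, -0.141, 0.99, 0.003]
wrist_force: [0.5, 0.2, -1.8]
finger_gap: 0.651
```

Run:
```python
from chk import *
x,y=w(80.5,97.5);print(x,y)
plan([[x,y,200,90+bd,1],[x,y,150,90+bd,1]])
```

```text
623.7530411217259 93.03760737957127
from [511.9 431.8 205.2] 106.3 tilt 0.63 gap 0.6507737496120402 t 19.475
-> [np.float64(623.7530411217259), np.float64(93.03760737957127), 200, np.float64(93.58098621956765), 1]
   [[-0.03,-0.85,0.01,0,0,0.3,1],[-0.06,-0.85,0.01,0,0,0.3,1],[-0.08,-0.84,0.02,0,0,0.31,1],[-0.11,-0.84,0.01,0,0,0.3,1],[-0.14,-0.84,0.01,0,0,0.3,1]]
   [[-0.16,-0.84,0.01,0,0,0.3,1],[-0.19,-0.82,0.02,0,0,0.3,1]]
-> [np.float64(623.7530411217259), np.float64(93.03760737957127), 150, np.float64(93.58098621956765), 1]
   [[-0.0,-0.0,0.83,0,0,0.0,1]]
```

Emit:
jog_arm --increments '[[[-0.03,-0.85,0.01,0,0,0.3,1],[-0.06,-0.85,0.01,0,0,0.3,1],[-0.08,-0.84,0.02,0,0,0.31,1],[-0.11,-0.84,0.01,0,0,0.3,1],[-0.14,-0.84,0.01,0,0,0.3,1]]]'

```text
time: 20.1
tool_pos: [589.5, 186.6, 194.4]
tcp_rot: [-0.0, -0.062, 0.998, 0.0]
wrist_force: [0.7, -0.2, -1.6]
finger_gap: 0.648
```

Emit:
jog_arm --increments '[[[-0.16,-0.84,0.01,0,0,0.3,1],[-0.19,-0.82,0.02,0,0,0.3,1],[0,0,0.6,0,0,0,1],[0,0,0,0,0,0,1],[0,0,0,0,0,0,1]]]'

```text
time: 20.72
tool_pos: [621.4, 92.6, 157.4]
tcp_rot: [-0.0, -0.032, 0.999, 0.0]
wrist_force: [-0.6, -0.9, -1.8]
finger_gap: 0.648
```

```bash
cat >> chk.py <<'E'
def held():
    """held carton: lid height above TCP, lid end (tool +x) distance"""
    s=readout.read_state();t=np.array(s["tool_pos"]);R=q2R(s["tcp_rot"])
    im,d,K,W=cap("wrist");P=(cloud(d,K,W)-t)@R
    hs=cv2.cvtColor(im,cv2.COLOR_BGR2HSV)
    m=(P[...,2]<-15)&(P[...,2]>-60)&(abs(P[...,1])<35)&(abs(P[...,0])<85)&(hs[...,1]>60)&(hs[...,0]<30)
    q=P[m];h,e=np.histogram(q[:,2],bins=np.arange(-60,-14,1));zz=e[h.argmax()]+.5
    l=q[abs(q[:,2]-zz)<1.5];print("held lid z_tool",zz,"x end",np.percentile(l[:,0],99.8).round(1),"y",np.percentile(l[:,1],[.5,99.5]).round(1),"bottom below TCP",46+zz)
E
python3 - <<'E'
from chk import *
held();x,y=w(80.5,97.5);print(x,y)
plan([[x,y,90,90+bd,1]])
E
```

```text
held lid z_tool -31.5 x end 51.6 y [-27.3  27.5] bottom below TCP 14.5
623.7530411217259 93.03760737957127
from [621.8  92.7 157.9] 93.7 tilt 0.07 gap 0.649778728611972 t 20.775
-> [np.float64(623.7530411217259), np.float64(93.03760737957127), 90, np.float64(93.58098621956765), 1]
   [[-0.02,0.0,0.57,0,0,0.01,1],[-0.01,0.0,0.56,0,0,0.01,1]]
```

Emit:
jog_arm --increments '[[[-0.06,0.01,0.5,0,0,0.02,1],[0,0,0.6,0,0,0,1],[0,0,0.2,0,0,0,1],[0,0,0,0,0,0,1],[0,0,0,0,0,0,1]]]'

```text
time: 21.4
tool_pos: [626.2, 92.6, 80.6]
tcp_rot: [0.001, -0.031, 1.0, 0.0]
wrist_force: [-0.3, -0.3, -1.4]
finger_gap: 0.646
```

Emit:
jog_arm --increments '[[[0,0,0.06,0,0,0,1],[0,0,0.02,0,0,0,1],[0,0,0,0,0,0,0.1],[0,0,0,0,0,0,0.1],[0,0,0,0,0,0,0.1]]]'

```text
time: 22.02
tool_pos: [625.1, 92.4, 74.1]
tcp_rot: [0.0, -0.03, 1.0, 0.0]
wrist_force: [0.0, 0.6, 1.0]
finger_gap: 0.902
```

Emit:
jog_arm --increments '[[[0,0,-0.5,0,0,0,0],[0,0,-0.9,0,0,0,0],[0,0,-0.9,0,0,0,0],[0,0,0,0,0,0,0],[0,0,0,0,0,0,0]]]'

```text
time: 22.65
tool_pos: [624.8, 92.4, 211.8]
tcp_rot: [-0.0, -0.031, 1.0, 0.0]
wrist_force: [-0.9, -0.8, -0.2]
finger_gap: 1.002
```

Run:
```python
from chk import *
im=onboard();cv2.imwrite("pics/w4.png",im);show("top")
# 4th carton at yaw -.14: grip 27 mm off centre
print(readout.read_state()["qpos"][6])
plan([[431,-295,230,82,0]])
```

```text
on wrist c -8.1 74.4 size 100.7 55.9 ang 89.9 z 106.2
on wrist c 15.6 -13.1 size 57.0 100.4 ang 89.9 z 106.0
on wrist c 80.4 97.3 size 56.1 100.8 ang 89.9 z 106.2
top (431.4, -295.1, 100.6, 57.4, np.float64(-0.139), 45.1) board (np.float64(-135.7), np.float64(-277.9)) 
1.5455788079686452
from [624.2  92.3 210.6] 93.5 tilt 0.14 gap 1.0029342485512007 t 22.75
-> [431, -295, 230, 82, 0]
   [[0.45,-0.78,-0.04,0,0,0.24,0],[0.43,-0.79,-0.04,0,0,0.24,0],[0.41,-0.81,-0.04,0,0,0.24,0],[0.39,-0.81,-0.04,0,0,0.24,0],[0.37,-0.82,-0.04,0,0,0.24,0]]
   [[0.35,-0.83,-0.04,0,0,0.24,0],[0.33,-0.84,-0.04,0,0,0.24,0],[0.31,-0.85,-0.04,0,0,0.24,0]]
```

Emit:
jog_arm --increments '[[[0.45,-0.78,-0.04,0,0,0.24,0],[0.43,-0.79,-0.04,0,0,0.24,0],[0.41,-0.81,-0.04,0,0,0.24,0],[0.39,-0.81,-0.04,0,0,0.24,0],[0.37,-0.82,-0.04,0,0,0.24,0]]]'

```text
time: 23.38
tool_pos: [503.0, -151.0, 222.9]
tcp_rot: [-0.001, 0.033, 0.999, 0.0]
wrist_force: [0.7, -0.4, 0.2]
finger_gap: 1.002
```

Emit:
jog_arm --increments '[[[0.35,-0.83,-0.04,0,0,0.24,0],[0.33,-0.84,-0.04,0,0,0.24,0],[0.31,-0.85,-0.04,0,0,0.24,0],[0,0,0,0,0,0,0],[0,0,0,0,0,0,0]]]'

```text
time: 24.0
tool_pos: [431.6, -294.3, 230.3]
tcp_rot: [-0.001, 0.07, 0.998, 0.0]
wrist_force: [0.1, 1.5, -0.0]
finger_gap: 1.0
```

Run:
```python
from chk import *
show("wrist",amin=1500)
r=[e for e in look("wrist",amin=1500)[0] if abs(e[1]-431)<80 and abs(e[2]+295)<80][0];a=r[5]
x,y=r[1]-27*np.cos(a),r[2]-27*np.sin(a);print(x,y)
plan([[x,y,200,90+np.degrees(a),0],[x,y,10,90+np.degrees(a),0]])
```

```text
wrist (431.5, -294.9, 100.4, 55.9, np.float64(-0.135), 46.1) board (np.float64(-135.6), np.float64(-277.7)) 
405.0493113724356 -291.33930908828717
from [ 432.3 -293.6  230.5] 82.1 tilt 0.08 gap 1.0055255825594356 t 24.1
-> [np.float64(405.0493113724356), np.float64(-291.33930908828717), 200, np.float64(82.2077739862208), 0]
   [[0.46,-0.03,0.51,0,0,-0.02,0]]
-> [np.float64(405.0493113724356), np.float64(-291.33930908828717), 10, np.float64(82.2077739862208), 0]
   [[-0.0,0.0,0.79,0,0,0.0,0],[-0.0,0.0,0.79,0,0,0.0,0],[-0.0,0.0,0.79,0,0,0.0,0],[-0.0,0.0,0.8,0,0,0.0,0]]
```

Off-centre grip so that the inner finger lands in the open middle; firmer grip at 80 N.

Emit:
jog_arm --increments '[[[0.46,-0.03,0.5,0,0,0,0],[0,0,0.8,0,0,0,0],[0,0,0.8,0,0,0,0],[0,0,0.8,0,0,0,0],[0,0,0.8,0,0,0,0]]]'

```text
time: 24.72
tool_pos: [405.2, -291.4, 7.5]
tcp_rot: [0.0, 0.069, 0.998, 0.0]
wrist_force: [0.2, -0.5, 1.8]
finger_gap: 0.997
```

Emit:
jog_arm --increments '[[[0,0,0,0,0,0,1],[0,0,0,0,0,0,1],[0,0,0,0,0,0,1],[0,0,0,0,0,0,1],[0,0,0,0,0,0,1]]]' --newtons 80

```text
time: 25.35
tool_pos: [404.8, -293.0, 10.1]
tcp_rot: [0.001, 0.07, 0.998, -0.0]
wrist_force: [-0.3, 0.9, 4.2]
finger_gap: 0.644
```

Emit:
jog_arm --increments '[[[0,0,-0.3,0,0,0,1],[0,0,-0.7,0,0,0,1],[0,0,-0.9,0,0,0,1],[0,0,-0.9,0,0,0,1],[0,0,0,0,0,0,1]]]'

```text
time: 25.98
tool_pos: [406.2, -294.3, 181.3]
tcp_rot: [0.004, 0.07, 0.998, -0.001]
wrist_force: [0.7, 0.6, -2.4]
finger_gap: 0.644
```

Run:
```python
from chk import *
held()
im,d,K,W=cap("side");cv2.imwrite("pics/s4.png",im)
x,y=w(102.5,10.5+27);print(x,y)
plan([[480,-200,220,60,1],[x,y,200,bd,1]])
```

```text
held lid z_tool -35.5 x end 22.8 y [-27.5  27.4] bottom below TCP 10.5
649.457645427671 34.52886173009769
from [ 404.2 -292.5  177.4] 82.0 tilt 0.07 gap 0.6445320759371699 t 26.075
-> [480, -200, 220, 60, 1]
   [[-0.26,0.43,-0.18,0,0,0.92,1],[-0.22,0.44,-0.18,0,0,0.91,1],[-0.17,0.47,-0.17,0,0,0.92,1],[-0.13,0.48,-0.18,0,0,0.92,1]]
-> [np.float64(649.457645427671), np.float64(34.52886173009769), 200, np.float64(3.580986219567645), 1]
   [[-0.05,0.48,0.03,0,0,0.94,1],[0.0,0.48,0.04,0,0,0.94,1],[0.05,0.48,0.03,0,0,0.94,1],[0.09,0.48,0.03,0,0,0.94,1],[0.14,0.46,0.04,0,0,0.94,1]]
   [[0.18,0.44,0.03,0,0,0.94,1],[0.23,0.43,0.03,0,0,0.94,1],[0.27,0.4,0.04,0,0,0.94,1],[0.3,0.37,0.03,0,0,0.94,1],[0.35,0.34,0.03,0,0,0.94,1]]
```

View pics/s4.png

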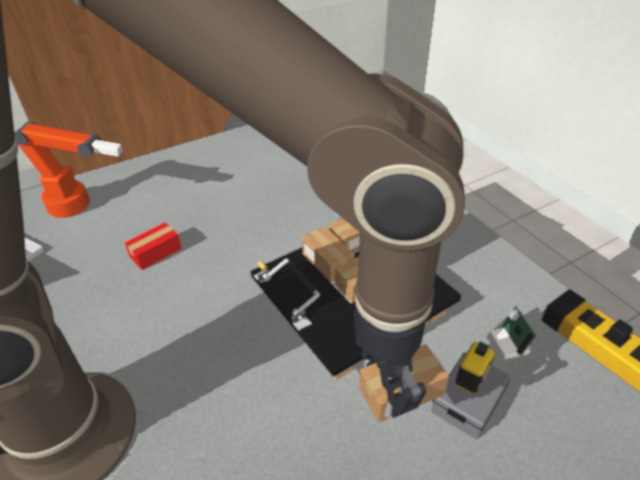

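The side view shows the fourth carton held level at (403,385), clear of the table. I carry it over.

Emit:
jog_arm --increments '[[[-0.26,0.43,-0.18,0,0,0.92,1],[-0.22,0.44,-0.18,0,0,0.91,1],[-0.17,0.47,-0.17,0,0,0.92,1],[-0.13,0.48,-0.18,0,0,0.92,1]]]'

```text
time: 26.58
tool_pos: [479.6, -199.4, 218.1]
tcp_rot: [-0.002, 0.261, 0.965, -0.0]
wrist_force: [0.9, -0.3, -2.0]
finger_gap: 0.644
```

Emit:
jog_arm --increments '[[[-0.05,0.48,0.03,0,0,0.94,1],[0,0.48,0.04,0,0,0.94,1],[0.05,0.48,0.03,0,0,0.94,1],[0.09,0.48,0.03,0,0,0.94,1],[0.14,0.46,0.04,0,0,0.94,1]]]'

```text
time: 27.2
tool_pos: [564.4, -82.2, 207.3]
tcp_rot: [-0.002, 0.488, 0.873, -0.001]
wrist_force: [-0.6, -0.2, -1.9]
finger_gap: 0.645
```

Emit:
jog_arm --increments '[[[0.18,0.44,0.03,0,0,0.94,1],[0.23,0.43,0.03,0,0,0.94,1],[0.27,0.4,0.04,0,0,0.94,1],[0.3,0.37,0.03,0,0,0.94,1],[0.35,0.34,0.03,0,0,0.94,1]]]'

```text
time: 27.82
tool_pos: [648.6, 34.9, 197.3]
tcp_rot: [-0.001, 0.686, 0.727, -0.002]
wrist_force: [-0.1, 0.3, -2.9]
finger_gap: 0.643
```

Emit:
jog_arm --increments '[[[0,0,0.4,0,0,0,1],[0,0,0,0,0,0,1],[0,0,0,0,0,0,1]]]'

```text
time: 28.2
tool_pos: [648.8, 33.4, 175.5]
tcp_rot: [-0.0, 0.685, 0.728, -0.001]
wrist_force: [0.4, -0.1, -1.6]
finger_gap: 0.645
```

Run:
```python
from chk import *
held();onboard()
x,y=w(102.5,10.5+27);print(x,y)
plan([[x,y,130,bd,1],[x,y,85,bd,1]])
```

```text
held lid z_tool -35.5 x end 21.7 y [-28.8  26.2] bottom below TCP 10.5
on wrist c 80.7 97.5 size 55.9 100.8 ang 89.9 z 106.2
on wrist c -7.6 74.5 size 56.9 100.6 ang 0.1 z 106.1
on wrist c 6.5 -7.6 size 46.5 82.8 ang 89.8 z 106.0
649.457645427671 34.52886173009769
from [649.5  33.5 176.6] 3.5 tilt 0.04 gap 0.6440771148216844 t 28.3
-> [np.float64(649.457645427671), np.float64(34.52886173009769), 130, np.float64(3.580986219567645), 1]
   [[0.02,0.0,0.78,0,0,-0.01,1]]
-> [np.float64(649.457645427671), np.float64(34.52886173009769), 85, np.float64(3.580986219567645), 1]
   [[-0.0,0.0,0.75,0,0,-0.0,1]]
```

Emit:
jog_arm --increments '[[[0.02,0,0.6,0,0,0,1],[0,0,0.6,0,0,0,1],[0,0,0.4,0,0,0,1],[0,0,0,0,0,0,1],[0,0,0,0,0,0,1]]]'

```text
time: 28.92
tool_pos: [650.2, 35.0, 81.6]
tcp_rot: [0.001, 0.685, 0.729, 0.001]
wrist_force: [0.8, 0.7, -1.9]
finger_gap: 0.647
```

Run:
```python
from chk import *
held();x,y=w(102.5,10.5+27)
plan([[x,y,72,bd,1]])
```

```text
held lid z_tool -24.5 x end 84.9 y [-34.7  27. ] bottom below TCP 21.5
from [650.3  35.2  81.9] 3.5 tilt 0.15 gap 0.6420387013336544 t 28.975
-> [np.float64(649.457645427671), np.float64(34.52886173009769), 72, np.float64(3.580986219567645), 1]
   [[-0.01,-0.01,0.16,0,0,-0.01,1]]
```

Emit:
jog_arm --increments '[[[0,-0.01,0.12,0,0,0,1],[0,0,0.05,0,0,0,1],[0,0,0.02,0,0,0,1],[0,0,0,0,0,0,1],[0,0,0,0,0,0,1]]]'

```text
time: 29.6
tool_pos: [648.6, 35.6, 70.2]
tcp_rot: [-0.0, 0.685, 0.729, 0.001]
wrist_force: [-5.7, 1.1, 10.1]
finger_gap: 0.644
```

Emit:
jog_arm --increments '[[[0,0,0,0,0,0,0.15],[0,0,0,0,0,0,0.15],[0,0,0,0,0,0,0.15],[0,0,-0.5,0,0,0,0.15],[0,0,-0.9,0,0,0,0.15]]]'

```text
time: 30.22
tool_pos: [647.3, 35.5, 151.6]
tcp_rot: [-0.001, 0.685, 0.729, -0.002]
wrist_force: [1.1, 1.0, 0.7]
finger_gap: 0.851
```

Emit:
jog_arm --increments '[[[0,0,-0.9,0,0,0,0],[0,0,0,0,0,0,0],[0,0,0,0,0,0,0]]]'

```text
time: 30.6
tool_pos: [648.3, 35.7, 206.3]
tcp_rot: [-0.0, 0.685, 0.729, 0.0]
wrist_force: [-0.7, 1.0, -0.9]
finger_gap: 1.0
```

Run:
```python
from chk import *
im=onboard();cv2.imwrite("pics/w5.png",im)
# handle grip: board (-85,43), jaws along board x
x,y=w(-85,43)
plan([[x,y,230,bd,0.3]])
```

```text
on wrist c 80.5 97.6 size 100.9 56.0 ang 0.0 z 106.1
on wrist c -7.8 74.6 size 100.4 57.1 ang 90.0 z 106.1
on wrist c 100.7 10.1 size 56.1 101.1 ang 0.5 z 106.0
on wrist c 16.0 -12.5 size 56.2 101.1 ang 89.7 z 105.9
from [648.   35.7 205.5] 3.6 tilt 0.09 gap 1.000130160344751 t 30.65
-> [np.float64(461.9802109232692), np.float64(28.307000943501947), 230, np.float64(3.580986219567645), 0.3]
   [[0.02,-0.78,-0.1,0,0,-0.0,0.3],[0.01,-0.77,-0.1,0,0,-0.0,0.3],[0.02,-0.78,-0.11,0,0,-0.0,0.3],[0.02,-0.77,-0.1,0,0,-0.0,0.3]]
```

View pics/w5.png

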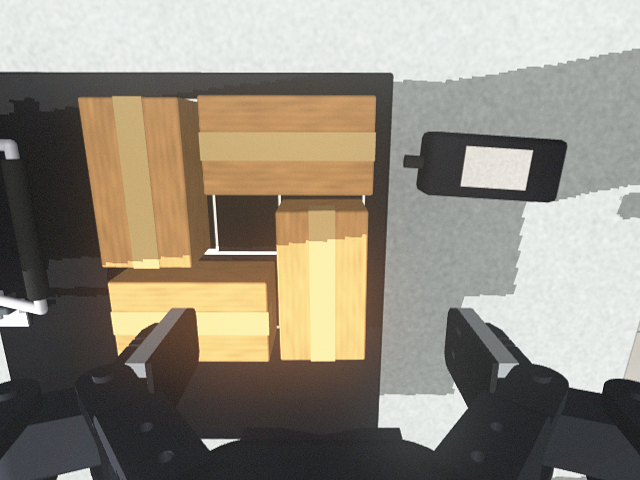

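All four cartons lie flat at lid height 106 mm in a clean pinwheel, around the open middle at (245,225). Next, the handle.

Emit:
jog_arm --increments '[[[0.02,-0.78,-0.1,0,0,0,0.3],[0.01,-0.77,-0.1,0,0,0,0.3],[0.02,-0.78,-0.11,0,0,0,0.3],[0.02,-0.77,-0.1,0,0,0,0.3],[0,0,0,0,0,0,0.3]]]'

```text
time: 31.28
tool_pos: [459.4, 28.2, 230.5]
tcp_rot: [-0.002, 0.685, 0.729, -0.0]
wrist_force: [0.3, -0.8, 0.5]
finger_gap: 0.702
```

Run:
```python
from chk import *
im,d,K,W=cap("wrist");cv2.imwrite("pics/w6.png",im);P=cloud(d,K,W);c,s=np.cos(B[2]),np.sin(B[2])
X=c*(P[...,0]-B[0])+s*(P[...,1]-B[1]);Y=-s*(P[...,0]-B[0])+c*(P[...,1]-B[1])
m=(P[...,2]>69)&(P[...,2]<95)&(X>-145)&(X<-60)&(Y>-30)&(Y<120)
g=m&(Y>20)&(Y<66)&(X>-110)
print("grip X",np.percentile(X[g],[1,50,99]),"z",np.percentile(P[...,2][g],[5,50,95]),g.sum(),"Y all",np.percentile(Y[m],[1,99]))
x,y=w(-85,43);plan([[x,y,110,bd,0.3],[x,y,66,bd,.3]])
```

```text
grip X [-95.25624469 -92.95387665 -82.54006127] z [90.66811032 93.73280886 94.90065014] 392 Y all [-22.18350741 118.51956547]
from [461.4  28.7 230.8] 3.6 tilt 0.11 gap 0.6974962293062886 t 31.325
-> [np.float64(461.9802109232692), np.float64(28.307000943501947), 110, np.float64(3.580986219567645), 0.3]
   [[-0.0,0.0,0.67,0,0,0.0,0.3],[-0.0,0.01,0.67,0,0,0.0,0.3],[-0.01,-0.0,0.67,0,0,0.01,0.3]]
-> [np.float64(461.9802109232692), np.float64(28.307000943501947), 66, np.float64(3.580986219567645), 0.3]
   [[0.0,-0.0,0.74,0,0,-0.0,0.3]]
```

View pics/w6.png

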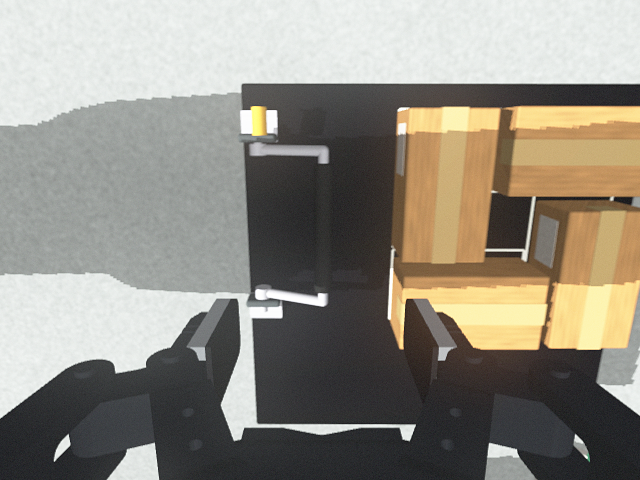

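Run:
```python
from chk import *
im,d,K,W=cap("wrist");P=cloud(d,K,W)
for u,v in[(322,153),(295,150),(268,149),(323,298),(300,295),(270,292),(323,200),(323,225),(323,250),(323,275),(280,225)]:
    p=np.nanmedian(P[v-2:v+3,u-2:u+3].reshape(-1,3),0);print((u,v),p.round(1),b(p[0],p[1]))
v=225
for u in range(312,338,2): print(u,P[v,u].round(1),im[v,u])
```

```text
(322, 153) [457.   81.4  93. ] (np.float64(-86.7), np.float64(96.3))
(295, 150) [438.7  82.1  88. ] (np.float64(-104.8), np.float64(98.2))
(268, 149) [419.7  81.3  80.1] (np.float64(-123.9), np.float64(98.5))
(323, 298) [464.3 -22.9  91.9] (np.float64(-85.9), np.float64(-8.2))
(300, 295) [447.2 -22.8  86.7] (np.float64(-103.0), np.float64(-7.1))
(270, 292) [424.2 -24.9  78.9] (np.float64(-126.0), np.float64(-7.8))
(323, 200) [459.6  50.8  96.1] (np.float64(-86.0), np.float64(65.6))
(323, 225) [460.7  33.6  95.8] (np.float64(-85.9), np.float64(48.3))
(323, 250) [461.9  15.6  95.9] (np.float64(-85.9), np.float64(30.3))
(323, 275) [463.   -2.5  95.9] (np.float64(-85.9), np.float64(12.2))
(280, 225) [428.   23.3  59.9] (np.float64(-119.2), np.float64(40.1))
312 [453.2  32.9  95. ] [43 43 45]
314 [454.6  33.1  95.9] [44 44 42]
316 [455.9  33.5  97.1] [46 47 46]
318 [457.3  33.2  95.5] [50 50 49]
320 [458.7  33.7  97.1] [46 46 47]
322 [460.   33.4  95.6] [47 47 45]
324 [461.4  33.2  94.3] [42 45 42]
326 [462.8  33.3  94.4] [46 46 48]
328 [465.2  25.6  59. ] [35 35 34]
330 [466.8  25.7  59.2] [41 40 39]
332 [468.3  26.   60.2] [43 42 46]
334 [469.8  26.   59.8] [42 40 43]
336 [471.4  26.   59. ] [38 38 42]
```

The handle isn't flat: its grip lies at z of about 89 mm, which is 0.36 rad already. I grip it there (board x = -88) and follow its arc.

Run:
```python
from pl import *
x,y=w(-88.2,43);print(x,y);plan([[x,y,120,bd,0.5],[x,y,74,bd,.5]])
```

```text
458.7864588890289 28.10713112640633
from [462.5  28.7 230.9] 3.6 tilt 0.03 gap 0.7042946383536753 t 31.375
-> [np.float64(458.7864588890289), np.float64(28.10713112640633), 120, np.float64(3.580986219567645), 0.5]
   [[-0.0,-0.03,0.92,0,0,0.0,0.5],[-0.01,-0.03,0.93,0,0,0.01,0.5]]
-> [np.float64(458.7864588890289), np.float64(28.10713112640633), 74, np.float64(3.580986219567645), 0.5]
   [[0.0,-0.0,0.77,0,0,-0.0,0.5]]
```

Emit:
jog_arm --increments '[[[0,-0.03,0.9,0,0,0,0.5],[0,-0.03,0.9,0,0,0,0.5],[0,0,0.5,0,0,0,0.5],[0,0,0.3,0,0,0,0.5],[0,0,0,0,0,0,0.5]]]'

```text
time: 32.0
tool_pos: [458.7, 27.0, 73.3]
tcp_rot: [-0.0, 0.685, 0.728, -0.002]
wrist_force: [-1.0, -0.0, 0.8]
finger_gap: 0.501
```

Emit:
jog_arm --increments '[[[0,0,0,0,0,0,1],[0,0,0,0,0,0,1],[0,0,0,0,0,0,1],[0,0,0,0,0,0,1],[0,0,0,0,0,0,1]]]' --newtons 25

```text
time: 32.62
tool_pos: [459.5, 27.8, 75.6]
tcp_rot: [0.0, 0.685, 0.729, 0.0]
wrist_force: [1.2, -2.2, -0.1]
finger_gap: 0.144
```

Emit:
jog_arm --increments '[[[0,-0.09,-0.18,0,0,0,1],[0,-0.14,-0.155,0,0,0,1],[0,-0.17,-0.12,0,0,0,1],[0,0,0,0,0,0,1],[0,0,0,0,0,0,1]]]'

```text
time: 33.25
tool_pos: [438.4, 26.5, 104.5]
tcp_rot: [0.002, 0.685, 0.729, 0.003]
wrist_force: [6.2, -1.2, 6.4]
finger_gap: 0.139
```

Emit:
jog_arm --increments '[[[0,-0.2,-0.07,0,0,0,1],[0,-0.21,-0.02,0,0,0,1],[0,-0.05,0,0,0,0,1],[0,0,0,0,0,0,1],[0,0,0,0,0,0,1]]]'

```text
time: 33.88
tool_pos: [412.9, 24.9, 110.3]
tcp_rot: [0.004, 0.685, 0.729, 0.004]
wrist_force: [11.1, -1.7, 5.8]
finger_gap: 0.141
```

Emit:
jog_arm --increments '[[[0,0,0,0,0,0,0.6],[0,0,0,0,0,0,0.6],[0,0,0,0,0,0,0.6],[0,0,-0.5,0,0,0,0.6],[0,0,-0.9,0,0,0,0.6]]]'

```text
time: 34.5
tool_pos: [406.0, 24.1, 191.7]
tcp_rot: [-0.0, 0.685, 0.729, -0.003]
wrist_force: [0.9, 1.1, 0.4]
finger_gap: 0.399
```

Emit:
jog_arm --increments '[[[0,0.5,-0.8,0,0,0,0.3],[0,0.5,-0.2,0,0,0,0],[0,0,0,0,0,0,0],[0,0,0,0,0,0,0]]]'

```text
time: 35.0
tool_pos: [466.2, 28.0, 251.0]
tcp_rot: [-0.001, 0.685, 0.728, -0.001]
wrist_force: [-0.6, -0.1, 0.1]
finger_gap: 0.994
```

Run:
```python
from chk import *
im,d,K,W=cap("wrist");cv2.imwrite("pics/w7.png",im);P=cloud(d,K,W);c,s=np.cos(B[2]),np.sin(B[2])
X=c*(P[...,0]-B[0])+s*(P[...,1]-B[1]);Y=-s*(P[...,0]-B[0])+c*(P[...,1]-B[1])
m=(P[...,2]>112)&(P[...,2]<140)&(X>-170)&(X<-70)&(Y>-10)&(Y<95)
print("grip",m.sum(),np.percentile(X[m],[2,50,98]),np.percentile(P[...,2][m],[2,50,98]))
# tape look-point
plan([[590,-280,260,112.5,0]])
```

```text
grip 2766 [-140.844283   -134.27647319 -129.04843487] [122.26881854 127.1262751  129.30710048]
from [466.   28.1 251. ] 3.5 tilt 0.15 gap 0.9989238415399586 t 35.05
-> [590, -280, 260, 112.5, 0]
   [[-0.28,0.09,-0.01,0,0,-0.96,0],[-0.28,0.07,-0.01,0,0,-0.95,0],[-0.29,0.03,-0.0,0,0,-0.96,0],[-0.29,0.01,-0.01,0,0,-0.95,0],[-0.29,-0.03,-0.01,0,0,-0.96,0]]
   [[-0.29,-0.05,-0.01,0,0,-0.96,0],[-0.28,-0.08,-0.01,0,0,-0.95,0],[-0.27,-0.11,-0.0,0,0,-0.96,0],[-0.26,-0.13,-0.01,0,0,-0.95,0],[-0.24,-0.16,-0.01,0,0,-0.96,0]]
   [[-0.23,-0.18,-0.01,0,0,-0.96,0],[-0.2,-0.21,-0.0,0,0,-0.95,0],[-0.19,-0.22,-0.01,0,0,-0.96,0],[-0.16,-0.24,-0.01,0,0,-0.95,0],[-0.14,-0.26,-0.01,0,0,-0.96,0]]
   [[-0.11,-0.27,-0.01,0,0,-0.95,0],[-0.08,-0.28,-0.0,0,0,-0.96,0],[-0.06,-0.29,-0.01,0,0,-0.96,0],[-0.02,-0.29,-0.01,0,0,-0.95,0]]
```

The handle is upright (grip at board x = -134, top at z = 128). Now to the tape.

Run:
```python
from chk import *
plan([[560,-270,270,-67.5,0]])
```

```text
from [466.   28.1 251. ] 3.5 tilt 0.15 gap 0.9989238415399586 t 35.05
-> [560, -270, 270, -67.5, 0]
   [[-0.39,0.1,-0.02,0,0,0.91,0],[-0.38,0.13,-0.03,0,0,0.91,0],[-0.36,0.17,-0.02,0,0,0.91,0],[-0.35,0.2,-0.03,0,0,0.91,0],[-0.32,0.24,-0.02,0,0,0.91,0]]
   [[-0.3,0.26,-0.03,0,0,0.91,0],[-0.28,0.29,-0.02,0,0,0.91,0],[-0.24,0.32,-0.02,0,0,0.91,0],[-0.22,0.34,-0.03,0,0,0.92,0],[-0.18,0.35,-0.02,0,0,0.91,0]]
   [[-0.14,0.38,-0.03,0,0,0.91,0],[-0.11,0.38,-0.02,0,0,0.91,0],[-0.08,0.4,-0.03,0,0,0.91,0]]
```

Emit:
jog_arm --increments '[[[-0.39,0.1,-0.02,0,0,0.91,0],[-0.38,0.13,-0.03,0,0,0.91,0],[-0.36,0.17,-0.02,0,0,0.91,0],[-0.35,0.2,-0.03,0,0,0.91,0],[-0.32,0.24,-0.02,0,0,0.91,0]]]'

```text
time: 35.67
tool_pos: [503.6, -88.4, 259.1]
tcp_rot: [-0.0, 0.839, 0.543, -0.0]
wrist_force: [0.5, 0.2, 0.1]
finger_gap: 0.997
```

Emit:
jog_arm --increments '[[[-0.3,0.26,-0.03,0,0,0.91,0],[-0.28,0.29,-0.02,0,0,0.91,0],[-0.24,0.32,-0.02,0,0,0.91,0],[-0.22,0.34,-0.03,0,0,0.92,0],[-0.18,0.35,-0.02,0,0,0.91,0]]]'

```text
time: 36.3
tool_pos: [539.0, -202.9, 266.3]
tcp_rot: [0.0, 0.944, 0.33, -0.0]
wrist_force: [0.2, -0.2, -0.0]
finger_gap: 1.0
```

Emit:
jog_arm --increments '[[[-0.14,0.38,-0.03,0,0,0.91,0],[-0.11,0.38,-0.02,0,0,0.91,0],[-0.08,0.4,-0.03,0,0,0.91,0],[0,0,0,0,0,0,0],[0,0,0,0,0,0,0]]]'

```text
time: 36.92
tool_pos: [560.8, -270.0, 270.8]
tcp_rot: [-0.0, 0.981, 0.195, -0.0]
wrist_force: [-0.3, 0.5, 0.3]
finger_gap: 0.998
```

Run:
```python
from chk import *
im,d,K,W=cap("wrist");cv2.imwrite("pics/w8.png",im);P=cloud(d,K,W);np.savez("tape.npz",im=im,d=d,K=K,W=W)
near=(abs(P[...,0]-600)<110)&(abs(P[...,1]+285)<110)
for nm,a,b_ in(("top",107,117),("lock",117.5,128),("low",84,97),("org",46,55),("all>57",57,117)):
    m=near&(P[...,2]>a)&(P[...,2]<b_);q=P[m]
    if len(q)>30: print(nm,len(q),cv2.minAreaRect(q[:,:2].astype(np.float32)),np.median(q,0).round(1))
plan([])
```

```text
top 2871 ((599.4851684570312, -282.02996826171875), (55.561279296875, 35.24239730834961), 24.86090660095215) [ 596.1 -283.5  111.5]
lock 662 ((610.3768920898438, -277.3610534667969), (19.975400924682617, 15.931751251220703), 24.94489097595215) [ 610.6 -277.3  121.9]
low 695 ((607.7581176757812, -277.30841064453125), (69.60163879394531, 35.50050735473633), 22.345224380493164) [ 634.  -265.1   91.4]
org 6904 ((596.4481811523438, -293.1356201171875), (115.15258026123047, 83.55265045166016), 22.25356101989746) [ 587.7 -305.6   49.8]
all>57 4505 ((610.4766235351562, -277.3735656738281), (83.6189956665039, 37.932796478271484), 24.15949058532715) [ 608.  -276.1  110.5]
from [ 561.1 -269.4  270.9] -67.5 tilt 0.05 gap 0.9997699370088826 t 36.975
```

View pics/w8.png

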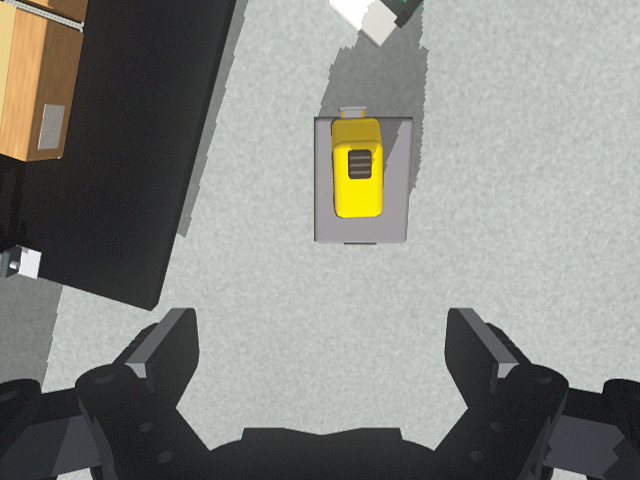

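The wrist view shows the tape at (358,165) with lock at (360,164) and hook at (352,112), pointing away from the robot. Case yaw is 24.9°, centre (606.8,-279).

Run:
```python
from chk import *
x,y=w(108.5,-105);print(x,y)
plan([[606.8,-279,150,-65.1,0],[606.8,-279,64,-65.1,0]])
plan([[606.8,-279,164,-65.1,1],[x,y,164,bd-90,1]],[606.8,-279,64,-65.1])
```

```text
664.3463832844106 -107.31815263761216
from [ 561.1 -269.4  270.9] -67.5 tilt 0.05 gap 0.9997699370088826 t 36.975
-> [606.8, -279, 150, -65.1, 0]
   [[0.21,0.15,0.67,0,0,-0.13,0],[0.22,0.15,0.67,0,0,-0.13,0],[0.21,0.15,0.68,0,0,-0.13,0]]
-> [606.8, -279, 64, -65.1, 0]
   [[-0.0,-0.0,0.71,0,0,-0.0,0],[-0.0,-0.0,0.72,0,0,-0.0,0]]
from [ 606.8 -279.    64. ] -65.1 tilt 0.05 gap 0.9997699370088826 t 36.975
-> [606.8, -279, 164, -65.1, 1]
   [[0.0,0.0,-0.83,0,0,0.0,1],[0.0,0.0,-0.84,0,0,0.0,1]]
-> [np.float64(664.3463832844106), np.float64(-107.31815263761216), 164, np.float64(-86.41901378043235), 1]
   [[0.52,-0.55,0.0,0,0,0.89,1],[0.46,-0.59,0.0,0,0,0.89,1],[0.41,-0.64,0.0,0,0,0.88,1],[0.35,-0.67,0.0,0,0,0.89,1]]
```

Emit:
jog_arm --increments '[[[0.21,0.15,0.67,0,0,-0.13,0],[0.22,0.15,0.67,0,0,-0.13,0],[0.21,0.15,0.68,0,0,-0.13,0],[0,0,0,0,0,0,0],[0,0,0,0,0,0,0]]]'

```text
time: 37.6
tool_pos: [607.3, -279.7, 151.5]
tcp_rot: [0.0, 0.977, 0.215, 0.0]
wrist_force: [-0.6, -0.5, 0.4]
finger_gap: 0.996
```

Run:
```python
from pl import *
plan([[606.8,-279,64,-65.1,0]])
```

```text
from [ 607.3 -279.7  151.5] -65.2 tilt 0.06 gap 0.9962486239827836 t 37.6
-> [606.8, -279, 64, -65.1, 0]
   [[-0.0,-0.01,0.73,0,0,-0.0,0],[-0.0,-0.0,0.73,0,0,-0.01,0]]
```

Emit:
jog_arm --increments '[[[0,-0.01,0.7,0,0,0,0],[0,0,0.5,0,0,0,0],[0,0,0.22,0,0,0,0],[0,0,0,0,0,0,0],[0,0,0,0,0,0,0]]]'

```text
time: 38.22
tool_pos: [608.0, -279.6, 66.7]
tcp_rot: [0.001, 0.977, 0.215, 0.001]
wrist_force: [0.0, 0.8, 1.0]
finger_gap: 1.001
```

Emit:
jog_arm --increments '[[[0,0,0,0,0,0,1],[0,0,0,0,0,0,1],[0,0,0,0,0,0,1],[0,0,0,0,0,0,1],[0,0,0,0,0,0,1]]]' --newtons 70

```text
time: 38.85
tool_pos: [607.5, -279.3, 65.3]
tcp_rot: [0.0, 0.977, 0.215, 0.0]
wrist_force: [0.6, -0.2, 5.3]
finger_gap: 0.412
```

Emit:
jog_arm --increments '[[[0,0,0,0,0,0,1],[0,0,-0.3,0,0,0,1],[0,0,-0.7,0,0,0,1],[0,0,-0.7,0,0,0,1],[0,0,0,0,0,0,1]]]'

```text
time: 39.48
tool_pos: [608.1, -280.1, 170.4]
tcp_rot: [0.001, 0.977, 0.215, 0.002]
wrist_force: [0.3, -0.1, -5.3]
finger_gap: 0.412
```

```bash
cat >> chk.py <<'E'
def tape():
    s=readout.read_state();t=np.array(s["tool_pos"]);R=q2R(s["tcp_rot"])
    im,d,K,W=cap("wrist");Pw=cloud(d,K,W);P=(Pw-t)@R
    hs=cv2.cvtColor(im,cv2.COLOR_BGR2HSV)
    m=(abs(P[...,0])<60)&(abs(P[...,1])<30)&(P[...,2]>-75)&(P[...,2]<10)&(hs[...,0]>20)&(hs[...,0]<35)&(hs[...,1]>120)
    q=P[m];h,e=np.histogram(q[:,2],bins=np.arange(-75,10,1));zz=e[h.argmax()]+.5
    l=q[abs(q[:,2]-zz)<2];print("tape flat top z_tool",zz,"-> foot below TCP",62+zz,"x",np.percentile(l[:,0],[.5,99.5]).round(1),"y",np.percentile(l[:,1],[.5,99.5]).round(1),"hist",[(e[i]+.5,int(h[i])) for i in np.argsort(-h)[:6]])
    return im,P,Pw
E
python3 - <<'E'
from chk import *
im,P,Pw=tape();cv2.imwrite("pics/w9.png",im)
x,y=w(108.5,-105);plan([[x,y,174,bd-90,1]])
E
```

```text
tape flat top z_tool -46.5 -> foot below TCP 15.5 x [-13.  18.] y [-16.9  15.5] hist [(np.float64(-46.5), 2932), (np.float64(-45.5), 2339), (np.float64(-44.5), 1125), (np.float64(-47.5), 1006), (np.float64(-43.5), 595), (np.float64(-42.5), 582)]
from [ 607.4 -279.   168. ] -65.1 tilt 0.09 gap 0.41074639178345324 t 39.525
-> [np.float64(664.3463832844106), np.float64(-107.31815263761216), 174, np.float64(-86.41901378043235), 1]
   [[0.52,-0.55,-0.03,0,0,0.89,1],[0.46,-0.59,-0.02,0,0,0.88,1],[0.4,-0.64,-0.03,0,0,0.89,1],[0.35,-0.67,-0.02,0,0,0.88,1]]
```

View pics/w9.png

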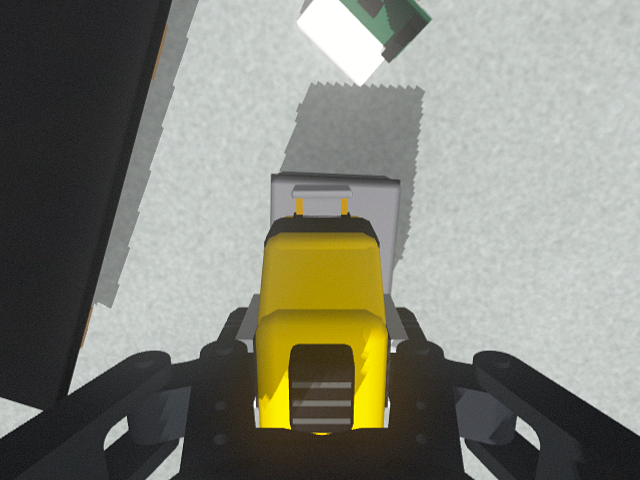

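The tape is held level. The hook shows at (322,190), ahead of the case. Now over to the far edge.

Emit:
jog_arm --increments '[[[0.52,-0.55,-0.03,0,0,0.89,1],[0.46,-0.59,-0.02,0,0,0.88,1],[0.4,-0.64,-0.03,0,0,0.89,1],[0.35,-0.67,-0.02,0,0,0.88,1],[0,0,0,0,0,0,1]]]'

```text
time: 40.15
tool_pos: [665.0, -100.4, 169.7]
tcp_rot: [-0.002, 0.999, 0.035, -0.002]
wrist_force: [-1.5, -0.5, -5.7]
finger_gap: 0.412
```

Emit:
jog_arm --increments '[[[0,0,0.6,0,0,0,1],[0,0,0.5,0,0,0,1],[0,0,0,0,0,0,1],[0,0,0,0,0,0,1]]]'

```text
time: 40.65
tool_pos: [664.1, -108.0, 107.3]
tcp_rot: [0.0, 1.0, 0.031, -0.0]
wrist_force: [0.1, 0.6, -4.3]
finger_gap: 0.412
```

Run:
```python
from chk import *
im,P,Pw=tape();cv2.imwrite("pics/w10.png",im)
# board far edge by depth near the strip, hook by tool x
c,s=np.cos(B[2]),np.sin(B[2])
X=c*(Pw[...,0]-B[0])+s*(Pw[...,1]-B[1]);Y=-s*(Pw[...,0]-B[0])+c*(Pw[...,1]-B[1])
for y0 in(-135,-70,-60):
    m=(abs(Y-y0)<4)&(abs(Pw[...,2]-60)<5)&(X>80);print("edge at y",y0,np.percentile(X[m],99) if m.sum()>10 else None,m.sum())
m=(P[...,0]>38)&(P[...,0]<60)&(abs(P[...,1])<13)&(P[...,2]>-5)&(P[...,2]<25)
q=P[m];print("hook x_tool",m.sum(),np.percentile(q[:,0],[5,50,95,99]).round(1),"y",np.percentile(q[:,1],[2,98]).round(1),"z",np.percentile(q[:,2],[2,50,98]).round(1))
x,y=w(108.5,-105);plan([[x,y,76,bd-90,1]])
```

```text
tape flat top z_tool -46.5 -> foot below TCP 15.5 x [-13.1  17.9] y [-16.5  16.1] hist [(np.float64(-46.5), 2951), (np.float64(-45.5), 2337), (np.float64(-44.5), 1080), (np.float64(-47.5), 1074), (np.float64(-43.5), 610), (np.float64(-42.5), 576)]
edge at y -135 146.9147955370426 1395
edge at y -70 146.97752664062216 1859
edge at y -60 147.01349085409643 2089
hook x_tool 1371 [38.6 43.  45.1 45.2] y [-10.2   9.8] z [ 5.8  7.5 23.3]
from [ 664.5 -108.   107.9] -86.4 tilt 0.07 gap 0.41162644371948875 t 40.7
-> [np.float64(664.3463832844106), np.float64(-107.31815263761216), 76, np.float64(-86.41901378043235), 1]
   [[-0.0,-0.01,0.53,0,0,0.0,1]]
```

View pics/w10.png

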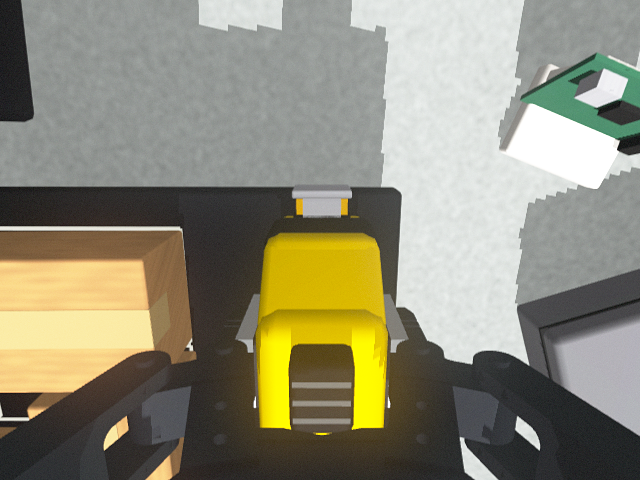

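The hook at (322,190) sits just past the far edge, with about 3.5 mm clearance. I add 3 mm ahead and lower.

Emit:
jog_arm --increments '[[[0.05,-0.01,0.2,0,0,0,1],[0,0,0.2,0,0,0,1],[0,0,0.08,0,0,0,1],[0,0,0,0,0,0,1],[0,0,0,0,0,0,1]]]'

```text
time: 41.32
tool_pos: [667.3, -106.6, 78.2]
tcp_rot: [0.0, 1.0, 0.031, 0.0]
wrist_force: [-1.0, -0.2, -4.6]
finger_gap: 0.415
```

Run:
```python
from chk import *
s=readout.read_state();print(b(*s["tool_pos"][:2]),s["tool_pos"][2],s["wrist_force"])
im,P,Pw=tape()
plan([])
```

```text
(np.float64(111.5), np.float64(-104.5)) 78.24514225555949 [-1.02312683 -0.22177646 -4.63143414]
tape flat top z_tool -46.5 -> foot below TCP 15.5 x [-13.1  17.8] y [-16.5  16. ] hist [(np.float64(-46.5), 2955), (np.float64(-45.5), 2317), (np.float64(-44.5), 1109), (np.float64(-47.5), 1063), (np.float64(-43.5), 629), (np.float64(-36.5), 562)]
from [ 667.3 -106.6   78.3] -86.4 tilt 0.03 gap 0.41518163493657856 t 41.375
```

Emit:
jog_arm --increments '[[[0,0,0.02,0,0,0,1],[-0.15,0,0,0,0,0,1],[-0.25,0,0,0,0,0,1],[-0.25,0,0,0,0,0,1],[0,0,0,0,0,0,1]]]'

```text
time: 42.0
tool_pos: [627.4, -108.9, 77.1]
tcp_rot: [-0.0, 1.0, 0.031, 0.0]
wrist_force: [1.7, -0.3, -4.5]
finger_gap: 0.416
```

Run:
```python
from chk import *
s=readout.read_state();print(b(*s["tool_pos"][:2]),s["tool_pos"][2],s["wrist_force"])
im,P,Pw=tape();cv2.imwrite("pics/w11.png",im)
```

```text
(np.float64(71.5), np.float64(-104.3)) 77.0704075973505 [ 1.71815609 -0.34586734 -4.47894436]
tape flat top z_tool -46.5 -> foot below TCP 15.5 x [-13.   17.9] y [-16.5  16. ] hist [(np.float64(-46.5), 2963), (np.float64(-45.5), 2292), (np.float64(8.5), 2098), (np.float64(-47.5), 1129), (np.float64(-44.5), 1071), (np.float64(7.5), 818)]
```

View pics/w11.png

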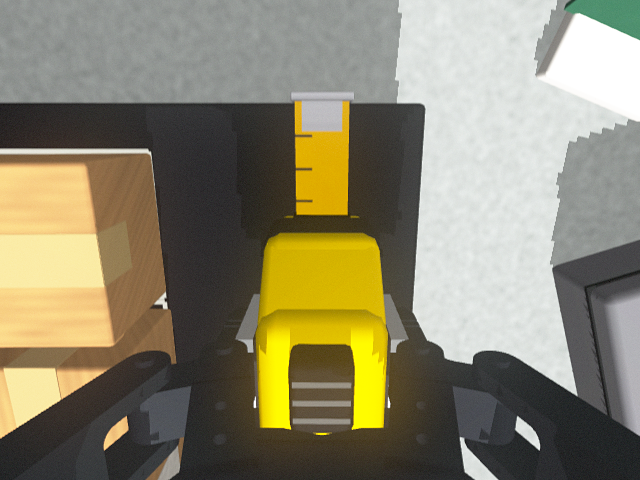

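The hook has caught at the edge (322,97) and the blade is drawing out. I draw on.

Emit:
jog_arm --increments '[[[-0.25,0,0,0,0,0,1],[-0.3,0,0,0,0,0,1],[-0.3,0,0,0,0,0,1],[-0.3,0,0,0,0,0,1],[-0.3,0,0,0,0,0,1]]]'

```text
time: 42.68
tool_pos: [542.1, -114.2, 77.2]
tcp_rot: [0.0, 0.999, 0.032, 0.001]
wrist_force: [2.6, 0.9, -5.5]
finger_gap: 0.414
```

Emit:
jog_arm --increments '[[[-0.3,0,0,0,0,0,1],[-0.3,0,0,0,0,0,1],[-0.2,0,0,0,0,0,1],[0,0,0,0,0,0,1],[0,0,0,0,0,0,1]]]'

```text
time: 43.3
tool_pos: [494.5, -117.4, 77.0]
tcp_rot: [0.0, 0.999, 0.032, 0.001]
wrist_force: [1.3, -0.4, -4.5]
finger_gap: 0.412
```

Run:
```python
from chk import *
s=readout.read_state();print(b(*s["tool_pos"][:2]),s["tool_pos"][2],s["wrist_force"])
im,P,Pw=tape();cv2.imwrite("pics/w12.png",im)
plan([])
```

```text
(np.float64(-61.6), np.float64(-104.5)) 76.99767377613335 [ 1.3266662  -0.37157483 -4.52230197]
tape flat top z_tool -46.5 -> foot below TCP 15.5 x [-12.9  17.9] y [-16.5  16.1] hist [(np.float64(-46.5), 2927), (np.float64(-45.5), 2236), (np.float64(-47.5), 1312), (np.float64(-44.5), 1000), (np.float64(-42.5), 624), (np.float64(-43.5), 611)]
from [ 494.4 -117.5   76.9] -86.4 tilt 0.06 gap 0.41134916361046875 t 43.35
```

Emit:
jog_arm --increments '[[[-0.09,0,0,0,0,0,1],[0,0,0.02,0,0,0,1],[0,0,0.02,0,0,0,1],[0,0,0,0,0,0,1],[0,0,0,0,0,0,1]]]'

```text
time: 43.98
tool_pos: [488.2, -117.9, 75.2]
tcp_rot: [-0.0, 1.0, 0.031, 0.0]
wrist_force: [-1.4, 2.1, 10.3]
finger_gap: 0.411
```

Emit:
jog_arm --increments '[[[0,0,-0.01,0,0,0,1],[0,0,0,0,0,0,0.57],[0,0,0,0,0,0,0.54],[0,0,0,0,0,0,0.48],[0,0,0,0,0,0,0.42]]]' --newtons 20

```text
time: 44.6
tool_pos: [488.1, -117.8, 74.9]
tcp_rot: [0.0, 1.0, 0.031, -0.0]
wrist_force: [-0.7, -0.9, -0.2]
finger_gap: 0.579
```

Emit:
jog_arm --increments '[[[0,0,0,0,0,0,0.35],[0,0,0,0,0,0,0.3],[0,0,0,0,0,0,0.3],[0,0,0,0,0,0,0.3],[0,0,0,0,0,0,0.3]]]'

```text
time: 45.22
tool_pos: [488.1, -117.7, 75.0]
tcp_rot: [-0.0, 1.0, 0.032, -0.0]
wrist_force: [-0.3, -0.3, -0.2]
finger_gap: 0.696
```

Run:
```python
from chk import *
s=readout.read_state();print(b(*s["tool_pos"][:2]),s["tool_pos"][2],s["wrist_force"],s["finger_gap"])
im,P,Pw=tape();cv2.imwrite("pics/w12.png",im)
```

```text
(np.float64(-68.0), np.float64(-104.4)) 74.97134519664279 [-0.26796229 -0.33567222 -0.24361853] 0.6960100585700509
tape flat top z_tool -46.5 -> foot below TCP 15.5 x [-12.8  18.2] y [-16.4  16.4] hist [(np.float64(-46.5), 2940), (np.float64(-47.5), 2017), (np.float64(-45.5), 1807), (np.float64(-44.5), 767), (np.float64(-43.5), 617), (np.float64(-24.5), 577)]
```

Emit:
jog_arm --increments '[[[0,0,-0.3,0,0,0,0.3],[0,0,-0.5,0,0,0,0.3],[0,0,-0.9,0,0,0,0.3],[0,0,-0.9,0,0,0,1],[-0.8,0,-0.3,0,0,0,1]]]'

```text
time: 45.9
tool_pos: [443.0, -122.3, 252.0]
tcp_rot: [0.005, 0.999, 0.032, 0.001]
wrist_force: [-1.8, 1.0, 3.2]
finger_gap: 0.283
```

Emit:
jog_arm --increments '[[[0,0,0,0,0,0,1],[0,0,0,0,0,0,1],[0,0,0,0,0,0,1],[0,0,0,0,0,0,1]]]'

```text
time: 46.4
tool_pos: [440.2, -121.4, 248.6]
tcp_rot: [0.002, 1.0, 0.031, -0.001]
wrist_force: [-0.7, 0.2, 0.7]
finger_gap: -0.005
```

```bash
cat > tp.py <<'E'
from chk import *
def tp():
    im,d,K,W=cap("wrist");Pw=cloud(d,K,W);c,s=np.cos(B[2]),np.sin(B[2])
    X=c*(Pw[...,0]-B[0])+s*(Pw[...,1]-B[1]);Y=-s*(Pw[...,0]-B[0])+c*(Pw[...,1]-B[1]);Z=Pw[...,2]
    near=(X>-130)&(X<160)&(abs(Y+105)<30)
    for nm,a,z2 in(("top",118,125.5),("lock",128,136),("lock dn",125.5,136)):
        m=near&(X<-20)&(Z>a)&(Z<z2)
        if m.sum()>30:
            r=cv2.minAreaRect(np.stack([X[m],Y[m]],-1).astype(np.float32));print(nm,m.sum(),[np.round(v,1) for v in r],"z",np.median(Z[m]).round(1))
            if nm.startswith("lock"): print("  world",np.median(Pw[m],0).round(1))
    m=near&(X>135)&(X<160)&(Z>58)&(Z<75)&(abs(Y+105)<11);print("hook max x",np.percentile(X[m],[99,99.8]).round(1),"z",np.median(Z[m]).round(1)) if m.sum()>10 else None
    return im
E
python3 - <<'E'
from tp import *
im=tp();cv2.imwrite("pics/w13.png",im);onboard("wrist")
plan([])
E
```

```text
top 3501 [array([ -76.8, -104.3]), array([34.9, 54.8]), np.float64(90.0)] z 121.6
lock 835 [array([ -64.9, -104.2]), array([19.5, 16. ]), np.float64(0.2)] z 132.0
  world [ 491.7 -117.4  132. ]
lock dn 839 [array([ -64.7, -104.2]), array([19.9, 16. ]), np.float64(0.2)] z 132.0
  world [ 491.8 -117.4  132. ]
on wrist c -3.4 -13.5 size 61.6 56.5 ang 0.4 z 106.3
on wrist c -7.6 63.8 size 81.5 55.9 ang 89.7 z 106.3
from [ 440.1 -121.3  248.6] -86.5 tilt 0.17 gap -0.0034030333699545273 t 46.5
```

View pics/w13.png

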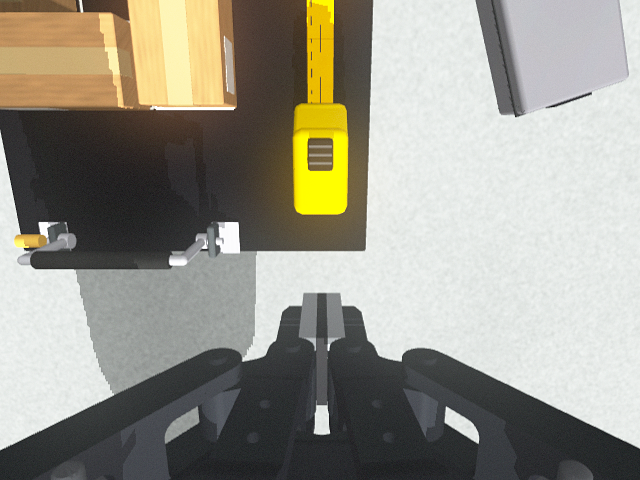

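The wrist view shows the tape in line on the strip, blade out, lock at (320,153) and still up; the handle stands upright at (100,250). Now to press the lock.

Run:
```python
from pl import *
plan([[491.7,-117.4,150,-86.5,1]])
```

```text
from [ 440.1 -121.3  248.6] -86.5 tilt 0.17 gap -0.0034030333699545273 t 46.5
-> [491.7, -117.4, 150, -86.5, 1]
   [[0.43,-0.01,0.82,0,0,0.0,1],[0.43,-0.0,0.82,0,0,0.01,1]]
```

Emit:
jog_arm --increments '[[[0.43,0,0.5,0,0,0,1],[0.43,0,0.5,0,0,0,1],[0,0,0.64,0,0,0,1],[0,0,0,0,0,0,1],[0,0,0,0,0,0,1]]]'

```text
time: 47.12
tool_pos: [491.9, -118.4, 151.5]
tcp_rot: [0.001, 1.0, 0.031, 0.0]
wrist_force: [-0.3, -0.5, 1.0]
finger_gap: -0.004
```

Emit:
jog_arm --increments '[[[0,0,0.15,0,0,0,1],[0,0,0.1,0,0,0,1],[0,0,0,0,0,0,1],[0,0,0,0,0,0,1]]]'

```text
time: 47.62
tool_pos: [491.8, -117.5, 135.8]
tcp_rot: [-0.0, 1.0, 0.032, 0.0]
wrist_force: [0.3, -0.3, 0.4]
finger_gap: 0.001
```

Down in small steps to about 125.

Emit:
jog_arm --increments '[[[0,0,0.05,0,0,0,1],[0,0,0.04,0,0,0,1],[0,0,0.04,0,0,0,1],[0,0,0,0,0,0,1]]]'

```text
time: 48.12
tool_pos: [491.6, -117.5, 127.6]
tcp_rot: [0.0, 1.0, 0.031, -0.0]
wrist_force: [0.1, -0.5, 0.1]
finger_gap: -0.003
```

Emit:
jog_arm --increments '[[[0,0,0.03,0,0,0,1],[0,0,0.02,0,0,0,1],[0,0,0,0,0,0,1],[0,0,0,0,0,0,1]]]'

```text
time: 48.62
tool_pos: [491.6, -117.6, 125.1]
tcp_rot: [-0.0, 1.0, 0.031, 0.0]
wrist_force: [-2.6, 0.5, 8.9]
finger_gap: -0.003
```

Emit:
jog_arm --increments '[[[0,0,0.03,0,0,0,1],[0,0,0.03,0,0,0,1],[0,0,0,0,0,0,1],[0,0,0,0,0,0,1]]]'

```text
time: 49.12
tool_pos: [491.9, -117.8, 124.6]
tcp_rot: [-0.002, 1.0, 0.031, 0.001]
wrist_force: [-16.6, 7.3, 55.7]
finger_gap: -0.001
```

The force jumped to 56 N, so it is at its end stop. I back off and check.

Emit:
jog_arm --increments '[[[0,0,-0.06,0,0,0,1],[0,0,-0.1,0,0,0,1],[0,0,-0.5,0,0,0,1],[0,0,-0.9,0,0,0,1],[-0.6,0,-0.7,0,0,0,1]]]'

```text
time: 49.75
tool_pos: [457.4, -120.1, 258.7]
tcp_rot: [0.002, 0.999, 0.032, 0.0]
wrist_force: [-1.0, 0.5, 2.3]
finger_gap: -0.001
```

Emit:
jog_arm --increments '[[[0,0,0,0,0,0,1],[0,0,0,0,0,0,1],[0,0,0,0,0,0,1]]]'

```text
time: 50.12
tool_pos: [455.7, -119.6, 255.9]
tcp_rot: [0.0, 1.0, 0.032, -0.001]
wrist_force: [0.5, -1.0, -1.0]
finger_gap: 0.0
```

Run:
```python
from tp import *
im=tp();plan([])
```

```text
top 3748 [array([ -76.2, -104.1]), array([54.4, 35. ]), np.float64(0.1)] z 121.9
lock dn 219 [array([ -64.3, -104.4]), array([18.2, 14.5]), np.float64(3.5)] z 125.9
  world [ 491.6 -117.2  125.9]
from [ 455.7 -119.9  255.9] -86.4 tilt 0.12 gap 0.0012036961179805413 t 50.175
```

Emit:
jog_arm --increments '[[[0.3,-0.3,-0.6,0,0,0,1],[0.3,-0.3,-0.6,0,0,0,1],[0.3,-0.3,0,0,0,0,1],[0,0,0,0,0,0,1],[0,0,0,0,0,0,1]]]'

```text
time: 50.8
tool_pos: [505.6, -63.6, 328.0]
tcp_rot: [0.001, 1.0, 0.031, -0.001]
wrist_force: [0.1, 0.1, -0.0]
finger_gap: 0.001
```

Run:
```python
from tp import *
im=tp();onboard("wrist");cv2.imwrite("pics/w14.png",im)
im,d,K,W=cap("wrist");P=cloud(d,K,W);c,s=np.cos(B[2]),np.sin(B[2])
X=c*(P[...,0]-B[0])+s*(P[...,1]-B[1]);Y=-s*(P[...,0]-B[0])+c*(P[...,1]-B[1])
m=(abs(X+64.5)<7)&(abs(Y+104.3)<5)&(P[...,2]>115);print("lock z",np.median(P[...,2][m]),"case top",np.median(P[...,2][(abs(X+90)<8)&(abs(Y+104)<8)&(P[...,2]>110)]))
m=(P[...,2]>112)&(P[...,2]<140)&(X>-170)&(X<-100)&(Y>-5)&(Y<90);print("handle",m.sum(),np.percentile(X[m],[2,50,98]) if m.any() else "")
e=(abs(abs(Y+104)-25)<6)&(abs(P[...,2]-60)<5)&(X>80);print("edge",np.percentile(X[e],99))
```

```text
top 2175 [array([ -76.1, -103.7]), array([53.9, 35.1]), np.float64(0.1)] z 121.8
lock dn 108 [array([ -64.8, -103.9]), array([16.9, 13.8]), np.float64(2.0)] z 126.0
  world [ 490.9 -117.5  126. ]
on wrist c 74.5 97.1 size 57.1 87.8 ang 89.9 z 106.3
on wrist c 94.8 10.1 size 44.6 100.6 ang 0.3 z 106.2
on wrist c 16.3 -13.2 size 56.0 100.3 ang 89.9 z 106.2
on wrist c -7.4 74.4 size 101.3 54.7 ang 89.9 z 106.3
lock z 125.24445909410187 case top 122.0695220550214
handle 1449 [-139.00006115 -132.29533878 -128.46117838]
edge 128.84361681141613
```

View pics/w14.png

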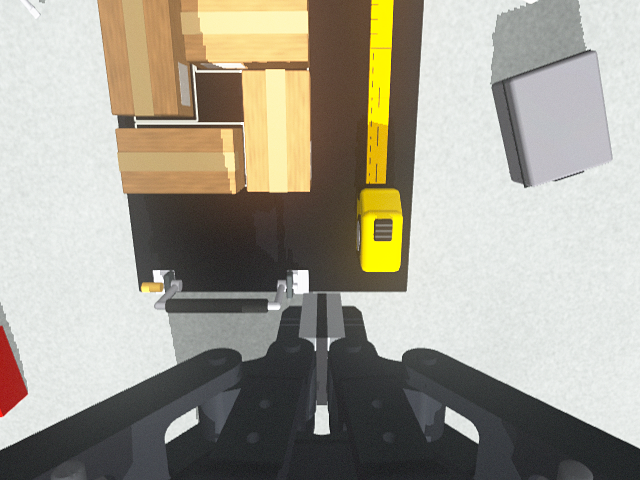

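The lock is down (125.2 against 132 before), and the handle and cartons are in place. One last look at the hook.

Emit:
jog_arm --increments '[[[0.6,0.3,0,0,0,0,1],[0.8,0.3,0,0,0,0,1],[0,0,0,0,0,0,1],[0,0,0,0,0,0,1],[0,0,0,0,0,0,1]]]'

```text
time: 51.58
tool_pos: [591.6, -92.8, 329.2]
tcp_rot: [-0.001, 1.0, 0.032, 0.0]
wrist_force: [-0.1, 0.2, 0.5]
finger_gap: -0.004
```

Run:
```python
from tp import *
im=tp();onboard("wrist");cv2.imwrite("pics/w15.png",im)
s=readout.read_state();print(s["time"],s["wrist_force"],np.abs(s["dq"]).max())
```

```text
top 88 [array([ -51.6, -113.1]), array([18.8,  6.8]), np.float64(70.9)] z 119.9
hook max x [150.  150.1] z 67.6
on wrist c 80.9 97.0 size 57.2 100.7 ang 89.4 z 106.4
on wrist c 100.9 9.9 size 55.6 100.9 ang 0.2 z 106.3
on wrist c 16.3 -13.2 size 56.5 100.8 ang 90.0 z 106.2
on wrist c -7.0 74.2 size 101.5 55.8 ang 89.9 z 106.4
51.675 [0.0918813  0.20781815 0.11877621] 0.00498561049027855
```

View pics/w15.png

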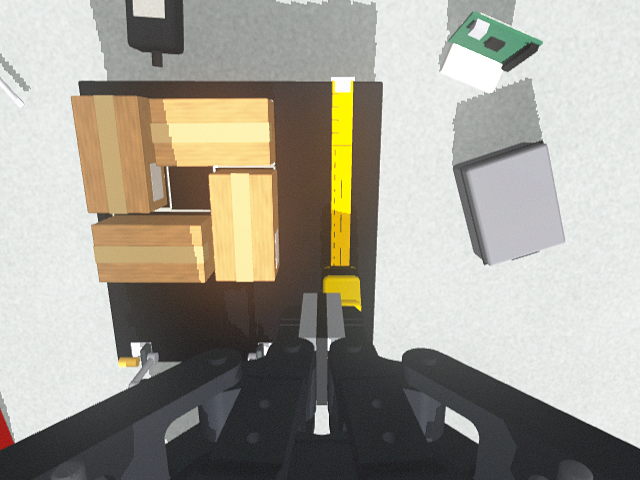

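The hook's outer face is at board x = 150.1 (342,80), so its inner face is on the edge at 147. Everything is in place, so I hand in.

```bash
python3 -c "
from plant import sign_off;print(sign_off())"
```

```text
the job is handed in; nothing more can be done
None
```

The job is done and handed in at about 52 s of robot time. The hand-in reported no verdict.

- **Cartons:** All four lie flat, lids at 106 mm, each within about 4 mm and 0.02 rad of its outline. I left the red look-alike alone.
- **Handle:** It stands upright, its grip within about 3 mm of directly above the hinge. It was not lying flat at the start as described, but already about 0.36 rad up.
- **Tape:** The hook's inner face is at board x = 147, on the far edge. The case front is at about -32.5 mm, in line with the load's near side. The lock went down about 7 mm and is still down.

**What was off:**
- The cameras disagreed by up to 3 mm on the board's y position, so I used a middle value.
- The last lock press peaked at 56 N at the wrist, through the fingertips, before I backed off. The case did not move measurably.
- I saw no knocked carton and no grip slip. The bystanders in the last views looked in place, but I did not measure them again.

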